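Put the swatch board back and shut the swatch chest

TASK

Put the white nail-colour swatch board back into the open red chest: lower it over the two locating pins until it lies flush on the chest floor, and let go of it. Then press the knee of the locked folding lid stay inwards (towards the lid's hinge) to break it, and only then lower the lid gently until it is fully shut, without letting it slam and without forcing it against the locked stay. Leave the bottles, jar and other things on the desk where they are.

Things in the scene. Friction and masses are not known exactly. Their poses are not given: they have to be found in the camera images.
- board: Loose swatch board: white plate 130 (its x) x 200 (its y) x 6 mm, 0.22 kg, with rows of coloured nail swatches 3 mm high. Origin: centre of its underside, z up. Two 12 mm through holes at y = +85 and -85 mm (x = 0). It starts flat on the desk, left of the chest. Home, its y runs along the chest's y; either end may go to either pin.
- board_grip (a point): Centre of the bar of the board's black bow handle, 34 mm above the middle of the board's underside. The bar runs 70 mm along the board's x, is 10 x 10 mm thick, with 23 mm clear between the board's top and the bar, on two posts 30 mm either side of the middle. Axes as the board's.
- chest: Fixed red chest, 245 (x) x 310 (y) mm outside, walls 10 mm, rim 110 mm and inner floor 45 mm above the desk. Origin: centre of its underside; x points from its front (towards the robot) to its hinge side, y left, z up. A lid is hinged on its far rim; a folding stay stands inside at its right (-y) wall.
- seat (a point): Point on the chest's inner floor where the board's origin lies when home: 27.5 mm before and 12 mm left of the chest's centre. Axes as the chest's.
- pin_left (a point): Foot, on the chest's inner floor, of the left steel locating pin, 85 mm to the left (+y) of the seat point. Pins are 8 mm in diameter and 20 mm tall, the top 8 mm tapered to 3 mm.
- pin_right (a point): Foot of the right locating pin, like the left one, 85 mm to the right (-y) of the seat point.
- hinge (a point): Middle of the lid's hinge line, on the chest's far rim, 110 mm above the desk; the line runs along the chest's y; axes as the chest's. The lid's inner face passes through this line. At the start the lid leans back over the chest, 20 degrees short of upright: its free edge is 84 mm nearer the chest's front than the hinge and 230 mm higher.
- lid_edge (a point): Middle of the lid's free edge, on its outer face (uppermost when shut), 245 mm from the hinge; moves with the lid. x points along the lid to the hinge, z out of the outer face. The lid is a red frame 20 mm wide round a clear rigid pane, 310 mm wide, 12 mm thick, 0.4 kg; a 70 mm wide aluminium lip juts 10 mm beyond the edge here.
- lid (a joint): Turn of the lid, rad: 0 = open as the locked stay holds it, grows as it is lowered, 1.222 (70 degrees) = shut, level on the rim. The hinge is stiff: once the stay is broken the lid stays at any angle, and lowering it takes a push of about 2 to 12 N on the outer face near the free edge.
- knee_pad (a point): Centre of the front face, 26 x 26 mm, of the black thumb plate on the stay's knee; moves with the stay. x points into the plate: the way to press, towards the hinge and down, about 65 degrees from straight down at the start; z runs up along the lower bar. At the start it is about 30 mm above the rim, 95 mm before and 126 mm right of the hinge's middle, close under the leaning lid.
- knee (a joint): Fold of the stay's knee, rad: 0 = locked, just past straight against its stop (the lid cannot be lowered); 0.1 = dead straight; grows as the thumb plate is pressed. Pressing 25 mm gives about 0.75 and takes about 5 to 16 N. It does not spring back. About 2.8 when the lid is shut.
- stay_lower: Lower bar of the stay, with the upper bar on it. Origin: its pivot on the chest, 115 mm before the hinge, 42 mm below the rim, 126 mm right of the chest's middle; y as the chest's, z along the bar to the knee, x the way to press. Two flat steel bars 12 mm wide and 76 mm long are riveted at the knee; the upper one hangs from the lid, 105 mm from the lid's hinge.
- polish_green: Green nail-polish bottle, 29 mm across, 76 mm tall, tall black cap; origin at the centre of its underside. Bystander.
- polish_blue: Blue nail-polish bottle, 29 mm across, 76 mm tall, tall black cap; origin at the centre of its underside. Bystander.
- polish_pink: Pink nail-polish bottle, 29 mm across, 76 mm tall, tall black cap; origin at the centre of its underside. Bystander.
- polish_navy: Navy nail-polish bottle, 29 mm across, 76 mm tall, tall black cap; origin at the centre of its underside. Bystander.
- gel_jar: Lilac gel jar with a white lid, 56 mm across, 42 mm tall; origin at the centre of its underside. Bystander.
- buffer: Grey and pink nail buffer block 95 x 27 x 25 mm lying on the desk; origin at the centre of its underside. Bystander.
- pump: White dispenser bottle, 64 mm across, 94 mm tall; origin at the centre of its underside. Bystander.
There are look-alikes about, which are no part of the job. Leave any pink look-alike of the board alone.

How it is judged (in metres and radians):
On the way, in this order (a step that is already met when the one before it is completed fails the run):
1. the board lies flush over both pins and is let go, with the stay still locked (z of board in the frame of seat between -0.003 and 0.0025 m and horizontal distance between board and seat below 0.005 m and angle between the x axis of board and the x axis of seat, either way round below 0.06 rad and angle between board's own z axis and vertical below 0.03 rad and contact force between the fingers and board below 0.1 N and value of joint knee below 0.08 rad), for 0.2 s.
2. the stay's knee is pushed well past straight by pressing on the stay while the lid is still up (value of joint knee above 0.25 rad and value of joint lid below 0.5 rad and contact force between anything else and stay_lower above 0.3 N), for 0.05 s.
3. the lid is lowered until it is shut (value of joint lid above 1.185 rad), for 0.2 s.
At the end, for the whole second after the job is handed in: The board is on its seat over both pins: origin within 5 mm sideways and 2.5 mm in height of the seat point, square within 0.06 rad, level within 0.03 rad. The lid is shut to within about 2 degrees (lid joint above 1.185 rad), everything at rest (z of board in the frame of seat between -0.003 and 0.0025 m and horizontal distance between board and seat below 0.005 m and angle between the x axis of board and the x axis of seat, either way round below 0.06 rad and angle between board's own z axis and vertical below 0.03 rad and value of joint lid above 1.185 rad and velocity of joint lid between -0.05 and 0.05 rad/s and linear speed of board below 0.02 m/s); the robot touches nothing.
It fails at once if the lid slams (turns down faster than 1.5 rad/s) (velocity of joint lid above 1.5 rad/s).
It fails at once if the lid is forced (more than 30 N) while the stay is locked (value of joint knee below 0.08 rad and contact force between anything else and lid above 30 N).
It fails at once if the board is dropped into the chest (faster than 0.6 m/s close over its seat) (distance between board and seat below 0.06 m and linear speed of board above 0.6 m/s).
It fails at once if a bottle, the jar, the buffer or the dispenser is knocked over or shoved more than 40 mm (distance of any of polish_green, polish_blue, polish_pink, polish_navy, gel_jar, buffer, pump from where it was at the start of the episode above 0.04 m or angle between any of polish_green, polish_blue, polish_pink, polish_navy, gel_jar, buffer, pump's own z axis and vertical above 0.5 rad).
It also fails if it takes over 61 s, if anything falls off the work surface, if the arm or the gripper's body presses on something with over 40 N, if the wrist force passes 120 N, or if a joint passes its speed limit or range.

ROBOT

A 7-joint arm with a two-finger parallel gripper is mounted at the origin on the work surface. World frame = base frame: x ahead of the robot, y to its left, z up, the work surface at z = 0. Lengths are in mm, angles in rad, forces in N, time in s.
With the tool pointing down it reaches from about 400 to 875 mm from the base axis. Payload 4.4 kg.
Tool frame: the origin (TCP) lies at the very end of the fingers, on their centre line; the grasp point (between the pads) lies ctrl.grip_depth behind it (ctrl.grip_depth is the distance from the TCP to the grasp point, in mm); z points along the fingers, y is the direction in which the jaws open and shut (so a half turn about z gives the same grasp; the last joint's range is limited). The gripper opens to 85 mm and grips with 20 to 120 N. Pads are 22 mm wide; open, the fingers measure 114 mm over their backs; the gripper's body (76 mm by 85 mm) begins 54 mm behind the grasp point. The pads swing forward as they close: fully open they stand 13 mm farther back than shut.
Start: joints at [1.197, 0.628, 0.038, 1.517, -0.027, 0.996, -0.02], TCP at [196.954, -619.457, 231.313] pointing down, gripper open.
Joint ranges: [-3.06, 3.06], [-0.37, 2.12], [-1.25, 1.32], [0.18, 2.47], [-1.1, 4.24], [0.23, 1.98], [-2.94, 2.94]. Speed limits (rad/s): [2.57, 2.57, 3.14, 3.14, 3.14, 3.14, 3.14].

INTERFACE

Orientations are given as [roll, pitch, yaw] about the fixed x, y, z axes, in that order (R = Rz(yaw) Ry(pitch) Rx(roll)).
In Python, from cell import ctrl gives the robot as it stands.
- The arm moves only by the tool servo_tool, never from a script. Its argument "commands" is one flat list of numbers, 5 for each row, row after row: the shift along the tool's x, y, z in units of 25 mm (1.0 is 25 mm), then the turn about the tool's z in units of 6 degrees (1.0 is 6 degrees), then the closure, from 0 (fully open) to 1 (shut). In form: [tx, ty, tz, twist, gripper, tx, ty, tz, twist, gripper, ...]. A call has 1 to 10 rows; each row is the pose to reach, as a shift and turn from the pose commanded when the call began, along the tool's axes at that moment; what a row does not reach only later rows make up. A row lasts 1/12 s, in which the tool goes at most 41.7 mm and 7.16 degrees, less where a joint would pass 70% of its speed; a pose out of reach is approached as far as the arm can. A call with a gripper value outside its range is refused whole. The fingers move at their own pace and stop on an object; the grip force is fixed at half the most. Time passes only in rows, so rows that repeat a pose let the fingers close. It gives the time, the measured TCP pose, the force and the opening at its end, in the units of the state.
- ctrl.read_state(): the state, without advancing time (a new reading comes with each control period).
- ctrl.get_image(name): name is "side" or "top" or "wrist"; returns a dict with "img" (400x640x3 uint8, blue, green, red), "K" (3x3 intrinsics, pixels), "dist_coeffs" ([k1, k2, p1, p2, k3] as OpenCV has them; the pictures are not rectified), "T" (4x4, takes a point from camera to world coordinates). Camera axes: x right, y down, z forward; pixel columns grow to the right and rows downward; lengths in mm; the calibration is good to about 2 mm. A picture is of the moment at which its call begins. There is no depth.
- ctrl.finish_job(): hands the job in, once; it reports no verdict.
The state is a dict: "clock": time; "qpos": joint angles; "qd": joint speeds; "tau": joint torques, N m; "eef_pos": TCP position; "tool_rot": TCP orientation; "force": force on the tool from outside, world axes, zero at the start; "torque": the same for the moment, N m; "width": finger opening in mm.
Only numpy, scipy, OpenCV 4.12 (cv2) and the standard library are available. Lean on these libraries where they do the work, as an engineer would, in place of code of your own. Each camera call takes 0.05 s, during which the arm holds its last target.

## Working session

There is one attempt and no reset: what is moved stays moved. The work goes in short steps, Python scripts to look and compute and a tool call to move; the robot and the scene stay as the last step left them, time stands still between calls to the robot, and variables do not carry over. Pictures are saved under pics/ and viewed, and the job is handed in when it is done.

Besides the shell and the picture viewer there is one more tool, called after ">>>" in YAML: its name, and indented under it one key for each argument. servo_tool: Moves the arm, as the interface text tells. Its arguments: {"type":"object","properties":{"commands":{"type":"array","items":{"type":"number"}}},"required":["commands"]}

```bash
ls; mkdir -p pics
python3 - <<'E'
from cell import ctrl
import cv2,numpy as np
s=ctrl.read_state();print(s['clock'],s['eef_pos'],s['tool_rot'],s['width'],ctrl.grip_depth)
for n in ['side','top','wrist']:
    d=ctrl.get_image(n);cv2.imwrite(f'pics/{n}0.png',d['img']);print(n,d['K'].tolist(),d['dist_coeffs'],np.round(d['T'],4).tolist())
E
```

```text
pics
0.0 [ 196.77715892 -618.8476807   230.37121874] [-3.13968483e+00  1.54314073e-05  3.07825258e-01] 85.42377614786835 18.700000000000003
side [[435.06293466531326, 0.0, 319.40887038351036], [0.0, 435.06293466531326, 204.74583624226722], [0.0, 0.0, 1.0]] [-0.0274067  0.         0.         0.         0.       ] [[0.9997, -0.0158, 0.0173, 438.8732], [-0.0234, -0.6375, 0.7701, -1275.4926], [-0.0011, -0.7703, -0.6377, 1263.4881], [0.0, 0.0, 0.0, 1.0]]
top [[369.992886005808, 0.0, 318.8092737567742], [0.0, 369.992886005808, 188.95086042658977], [0.0, 0.0, 1.0]] [0.02879384 0.         0.         0.         0.        ] [[-0.024, -0.9935, 0.1116, 374.6841], [-0.9997, 0.025, 0.0072, -17.6126], [-0.0099, -0.1114, -0.9937, 1306.1459], [0.0, 0.0, 0.0, 1.0]]
wrist [[280.07916059198425, 0.0, 321.86146149632606], [0.0, 280.07916059198425, 196.14776990441126], [0.0, 0.0, 1.0]] [-0.00888154  0.          0.          0.          0.        ] [[0.3032, -0.9091, -0.2857, 270.0726], [-0.9529, -0.2899, -0.089, -596.7343], [-0.0019, 0.2993, -0.9542, 373.2514], [0.0, 0.0, 0.0, 1.0]]
```

View pics/side0.png

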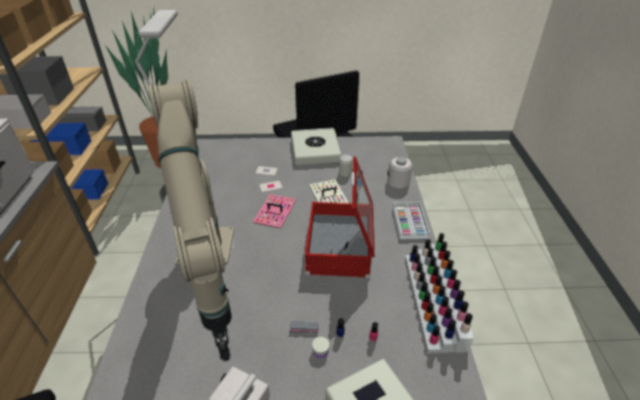

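View pics/top0.png

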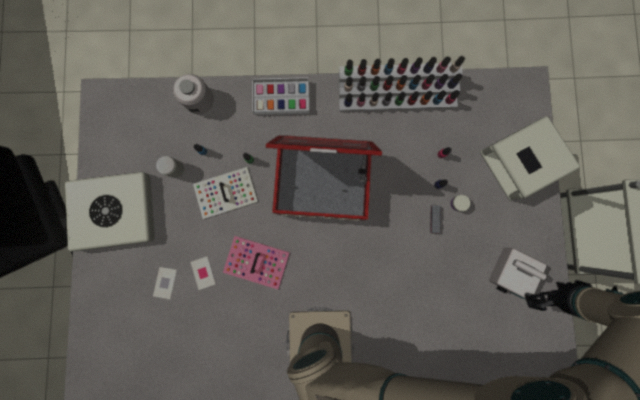

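View pics/wrist0.png

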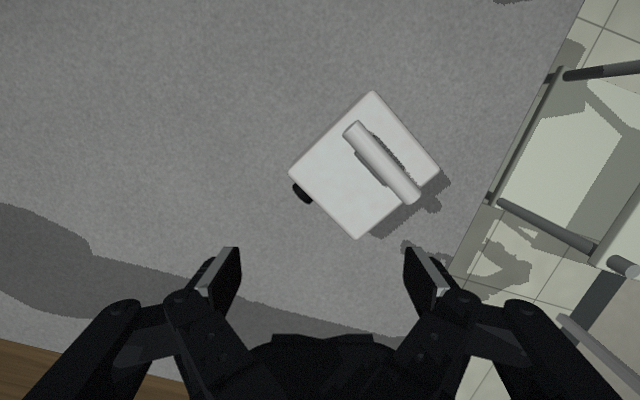

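The side and top views show the chest at top (322,178). There are two board-like objects in the top view: a white one at (225,192) and a pink look-alike at (257,262). The white one fits the description, so I'll enlarge it to confirm and measure it.

```bash
cat > h.py <<'E'
from cell import ctrl
import cv2,numpy as np
from scipy.spatial.transform import Rotation as Rn
def ray(d,px):
    p=cv2.undistortPoints(np.array(px,float).reshape(-1,1,2),d['K'] if isinstance(d['K'],np.ndarray) else np.array(d['K']),np.array(d['dist_coeffs'],float)).reshape(-1,2)
    T=np.array(d['T']);v=np.c_[p,np.ones(len(p))]@T[:3,:3].T
    return T[:3,3],v/np.linalg.norm(v,axis=1)[:,None]
def onz(d,px,z):
    o,v=ray(d,px);return o+v*((z-o[2])/v[:,2])[:,None]
def tri(views): # [(d,px),...]
    A=np.zeros((3,3));b=np.zeros(3);L=[]
    for d,px in views:
        o,v=ray(d,[px]);v=v[0];P=np.eye(3)-np.outer(v,v);A+=P;b+=P@o;L.append((o,P))
    x=np.linalg.solve(A,b);return x,[round(float(np.linalg.norm(P@(x-o))),2) for o,P in L]
def proj(d,X):
    T=np.linalg.inv(np.array(d['T']));X=np.atleast_2d(np.array(X,float))
    return cv2.projectPoints(X,cv2.Rodrigues(T[:3,:3])[0],T[:3,3],np.array(d['K']),np.array(d['dist_coeffs'],float))[0].reshape(-1,2)
def crop(d,name,x,y,w,h,f):
    cv2.imwrite('pics/'+name,cv2.resize(d['img'][y:y+h,x:x+w],None,fx=f,fy=f,interpolation=cv2.INTER_CUBIC))
def tool():
    s=ctrl.read_state();return np.array(s['eef_pos']),Rn.from_euler('xyz',s['tool_rot']).as_matrix(),s
def rows(p): # world target -> tool units
    e,R,_=tool();return (R.T@(np.array(p)-e))/25
E
python3 - <<'E'
from h import *
t=ctrl.get_image('top');s=ctrl.get_image('side')
crop(t,'t1.png',180,120,220,160,3.5);crop(s,'s1.png',240,150,150,140,5)
c=onz(t,[[225,192],[257,262],[322,178]],0);print(c)
for z in(0,6):
  print(onz(t,[[194,183],[244,168],[257,203],[206,218]],z).round(0).tolist())
E
```

```text
[[518.87550613 325.15054295   0.        ]
 [271.45068324 212.65641203   0.        ]
 [560.36087386 -20.510392     0.        ]]
[[554.0, 435.0, 0.0], [604.0, 258.0, 0.0], [477.0, 212.0, 0.0], [428.0, 392.0, 0.0]]
[[553.0, 433.0, 6.0], [602.0, 256.0, 6.0], [476.0, 211.0, 6.0], [428.0, 390.0, 6.0]]
```

View pics/t1.png

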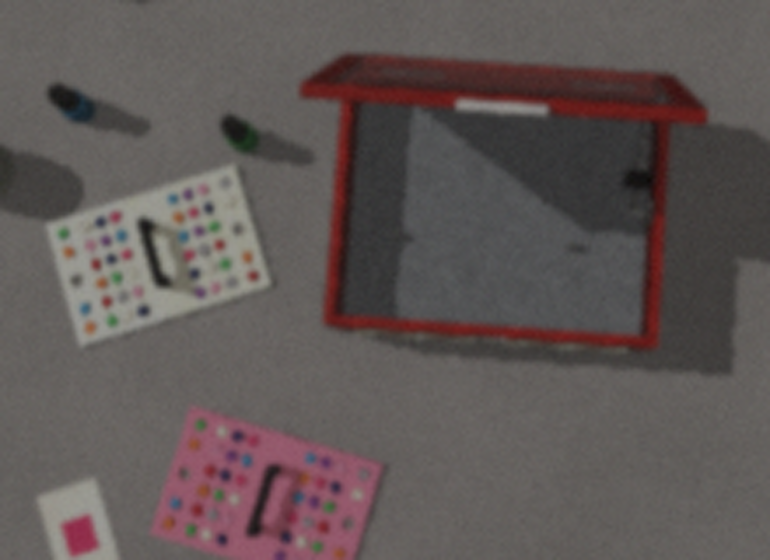

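View pics/s1.png

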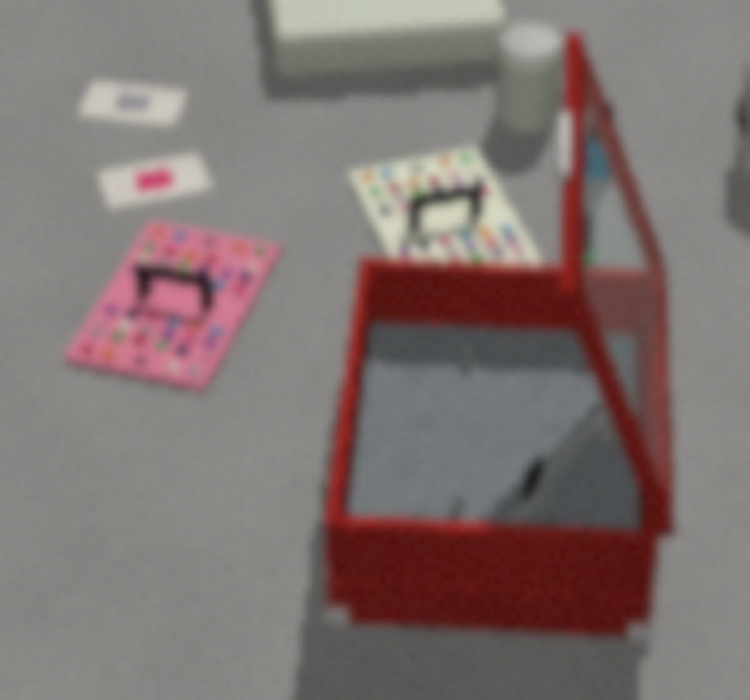

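The white board has a black bow handle and sits left of the chest, at crop (158,255). It matches the description, and the pink one is left alone. I'll move the arm over, going past the front of the chest.

>>> servo_tool:
  commands: [13,-11.4,-1,0,0,13,-11.4,-1,0,0,13,-11.4,-1,0,0,13,-11.4,-1,0,0,13,-11.4,-1,0,0,13,-11.4,-1,0,0,13,-11.4,-1,0,0,13,-11.4,-1,0,0,13,-11.4,-1,0,0,13,-11.4,-1,0,0]

```text
clock: 1.08
eef_pos: [412.6, -261.5, 255.7]
tool_rot: [3.141, -0.0, 0.308]
force: [2.1, 0.4, -0.2]
width: 85.5
```

>>> servo_tool:
  commands: [3.9,-10.1,0,0,0,3.9,-10.1,0,0,0,3.9,-10.1,0,0,0,3.9,-10.1,0,0,0,3.9,-10.1,0,0,0,3.9,-10.1,0,0,0,3.9,-10.1,0,0,0,3.9,-10.1,0,0,0,3.9,-10.1,0,0,0]

```text
clock: 1.83
eef_pos: [428.4, 8.0, 255.5]
tool_rot: [3.141, -0.0, 0.311]
force: [-0.6, -0.9, -0.2]
width: 85.3
```

Run:
```python
from h import *
import pickle
d=ctrl.get_image('wrist');cv2.imwrite('pics/w1.png',d['img']);pickle.dump(d,open('w1.pkl','wb'));print(tool()[0],tool()[2]['qpos'])
```

```text
[428.28027162   6.55562128 255.39952731] [-0.00975799  0.28218029 -0.09093395  2.06539222  0.03614841  0.79551992
 -1.38479748]
```

View pics/w1.png

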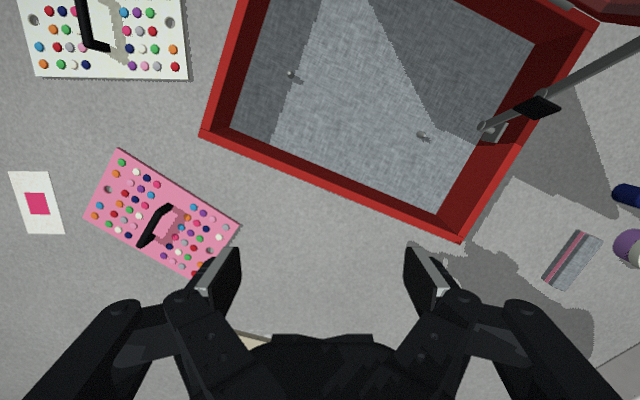

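The wrist view shows the pins at about (294,76) and (423,135), and the knee plate at about (540,107). The white board is at upper left. I'll go on to the board, which also gives a second view.

>>> servo_tool:
  commands: [5.0,-10.5,0,0,0,5.0,-10.5,0,0,0,5.0,-10.5,0,0,0,5.0,-10.5,0,0,0,5.0,-10.5,0,0,0,5.0,-10.5,0,0,0,5.0,-10.5,0,0,0,5.0,-10.5,0,0,0,5.0,-10.5,0,0,0,5.0,-10.5,0,0,0]

```text
clock: 2.72
eef_pos: [468.6, 292.5, 254.9]
tool_rot: [3.14, 0.001, 0.305]
force: [0.5, -1.0, 0.7]
width: 85.6
```

Run:
```python
from h import *
import pickle
d=ctrl.get_image('wrist');cv2.imwrite('pics/w2.png',d['img']);pickle.dump(d,open('w2.pkl','wb'));print(tool()[0],tool()[2]['qpos'])
d1=pickle.load(open('w1.pkl','rb'));crop(d1,'w1c.png',190,40,280,210,2.8)
```

```text
[468.70298224 291.93467118 255.03880287] [-0.5082856   0.46346067 -0.14811118  1.76027707  0.08455923  0.92553582
 -1.95871119]
```

View pics/w2.png

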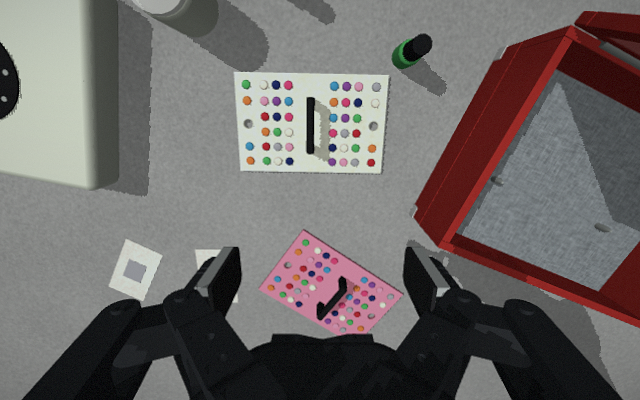

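View pics/w1c.png

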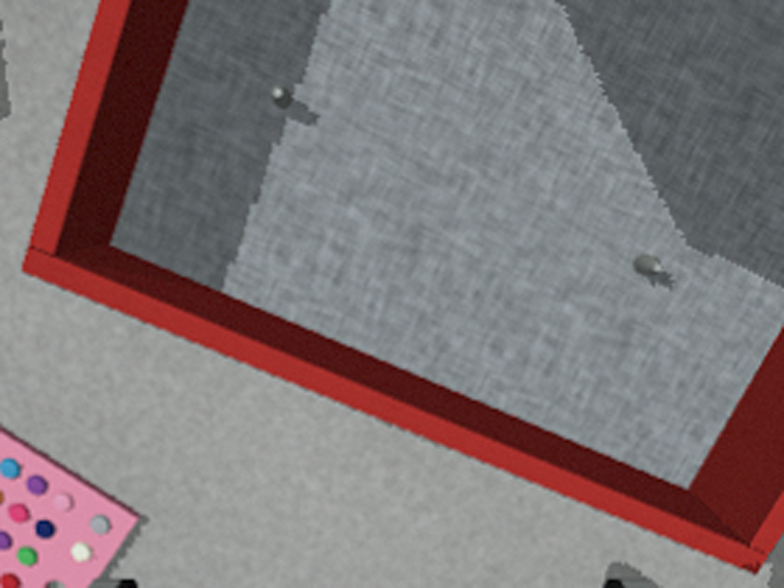

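The second view shows the white board centred at about (312,123), with its holes at (249,124) and (373,126) and the bar at about (311,125). The pins are at (497,181) and (602,227). Now I'll measure these.

Run:
```python
from h import *
import pickle
d1,d2=[pickle.load(open(f'w{i}.pkl','rb')) for i in(1,2)]
def up(d,x,y,w,h,f):return cv2.resize(d['img'][y:y+h,x:x+w],None,fx=f,fy=f,interpolation=cv2.INTER_CUBIC)
a=np.hstack([up(d1,275,55,40,40,9),up(d1,405,115,40,40,9)]);b=np.hstack([up(d2,480,165,40,40,9),up(d2,585,207,40,40,9)])
cv2.imwrite('pics/pins.png',cv2.resize(np.vstack([a,b]),(600,600)))
cv2.imwrite('pics/bd.png',up(d2,230,65,165,115,4.5))
g=cv2.cvtColor(d2['img'],cv2.COLOR_BGR2HSV)
m=((g[:,:,2]>170)&(g[:,:,1]<60)).astype(np.uint8);m=cv2.morphologyEx(m,cv2.MORPH_CLOSE,np.ones((15,15)))
for c in cv2.findContours(m,cv2.RETR_EXTERNAL,2)[0]:
    r=cv2.minAreaRect(c)
    if 5000<cv2.contourArea(c)<30000:
        print(r);p=cv2.boxPoints(r);w=onz(d2,p,6);print(w.round(1).tolist(),w.mean(0))
        e=[np.linalg.norm(w[i]-w[i-1]) for i in range(4)];print(e)
```

```text
((310.10748291015625, 122.24967956542969), (154.06654357910156, 99.09484100341797), 1.070824384689331)
[[422.9, 410.8, 6.0], [551.3, 435.9, 6.0], [607.8, 245.4, 6.0], [485.0, 199.9, 6.0]] [516.75686574 323.00231187   6.        ]
[np.float64(219.86769958515055), np.float64(130.84835599964455), np.float64(198.64203945810036), np.float64(131.02563772848902)]
((44.0, 93.5), (187.0, 88.0), 90.0)
[[545.4, 725.6, 6.0], [576.9, 622.1, 6.0], [335.5, 606.7, 6.0], [296.3, 731.4, 6.0]] [438.53961123 671.41316849   6.        ]
[np.float64(249.16735003257355), np.float64(108.19680628472274), np.float64(241.85659939707347), np.float64(130.7065829347033)]
```

View pics/pins.png

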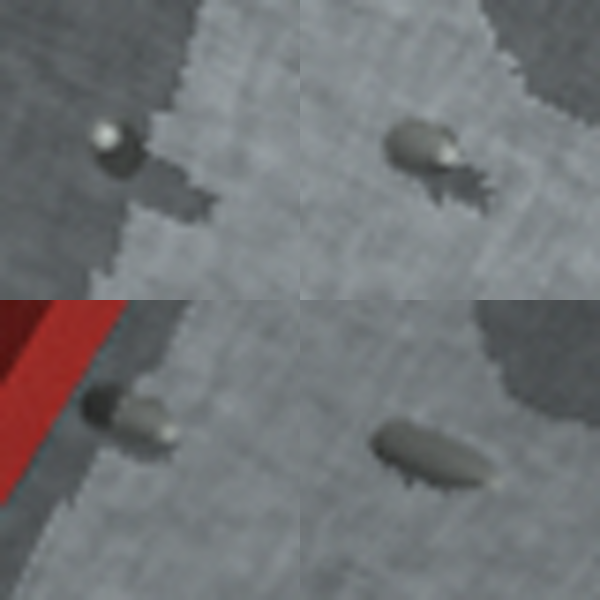

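View pics/bd.png

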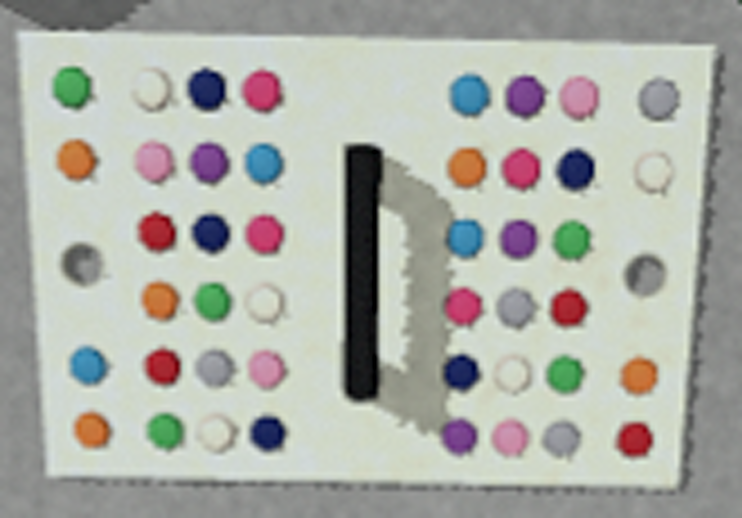

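Run:
```python
from h import *
import pickle
d1,d2=[pickle.load(open(f'w{i}.pkl','rb')) for i in(1,2)]
L=tri([(d1,(288.7,72.3)),(d2,(502.2,182.3))]);R=tri([(d1,(424.6,135)),(d2,(610.3,230.8))])
print(L,R)
v=L[0]-R[0];print(np.linalg.norm(v[:2]),np.degrees(np.arctan2(v[1],v[0]))-90)
for d,a,b in((d1,(288.7,72.3),(424.6,135)),(d2,(502.2,182.3),(610.3,230.8))):
    w=onz(d,[a,b],65);v=w[0]-w[1];print(w.round(1).tolist(),w.mean(0).round(1),np.linalg.norm(v),np.degrees(np.arctan2(v[1],v[0]))-90)
h=onz(d2,[(247.8,123.3),(372.9,125.7)],6);v=h[0]-h[1];print('holes',h.round(1).tolist(),h.mean(0),np.linalg.norm(v),np.degrees(np.arctan2(v[1],v[0])))
print('bar',onz(d2,[(310.3,125.1)],39))
b=np.array([363,150]),np.array([361,397])
w=onz(d2,[p/4.5+[229.6,64.6] for p in b],39);v=w[0]-w[1];print(w,np.linalg.norm(v),np.degrees(np.arctan2(v[1],v[0])))
# chest front rim outer corners in w1
cc=[np.array(p)/2.8+[189.7,39.7] for p in((22,262),(752,568))]
w=onz(d1,cc,110);v=w[0]-w[1];print('rim',w.round(1).tolist(),np.linalg.norm(v),np.degrees(np.arctan2(v[1],v[0]))-90)
```

```text
(array([526.19164953,  76.87402048,  65.55157665]), [0.17, 0.17]) (array([510.2364785 , -92.98260881,  64.21697297]), [0.07, 0.07])
170.60434342416406 -5.366228093356995
[[526.4, 76.9, 65.0], [510.1, -92.7, 65.0]] [518.3  -7.9  65. ] 170.38591934730488 -5.475349966335841
[[526.0, 76.5, 65.0], [510.4, -92.0, 65.0]] [518.2  -7.8  65. ] 169.2719257078031 -5.293010936437383
holes [[493.1, 404.2, 6.0], [541.2, 241.3, 6.0]] [517.14647485 322.76305178   6.        ] 169.81725331064524 106.42275067188787
bar [[518.45850168 322.05109999  39.        ]]
[[549.03286127 331.32913534  39.        ]
 [485.26564946 312.66561728  39.        ]] 66.44233747362398 16.313805976927473
rim [[440.3, 142.8, 110.0], [410.4, -162.1, 110.0]] 306.414012021128 -5.60847376932476
```

Seat is about (518.2,−8) with yaw −5.4°. The board is at (517.2,322.7) with yaw 16.4°, and the hole and pin spacings and the rim agree with the text. I'll go above the bar and take a second view to get its height.

>>> servo_tool:
  commands: [2.2,-0.6,5.2,0.2,0,2.2,-0.6,5.2,0.2,0,2.2,-0.6,5.2,0.2,0,2.2,-0.6,5.2,0.2,0,2.2,-0.6,5.2,0.2,0,2.2,-0.6,5.2,0.2,0]

```text
clock: 3.27
eef_pos: [516.0, 323.3, 124.9]
tool_rot: [3.14, 0.002, 0.284]
force: [0.7, -0.3, -0.3]
width: 85.0
```

Run:
```python
from h import *
import pickle
d=ctrl.get_image('wrist');pickle.dump(d,open('w3.pkl','wb'));print(tool()[0],tool()[2]['tool_rot'])
cv2.imwrite('pics/w3.png',d['img'])
```

```text
[516.45058252 324.16042018 126.32992108] [ 3.14099024e+00 -4.10837960e-04  2.84545753e-01]
```

View pics/w3.png

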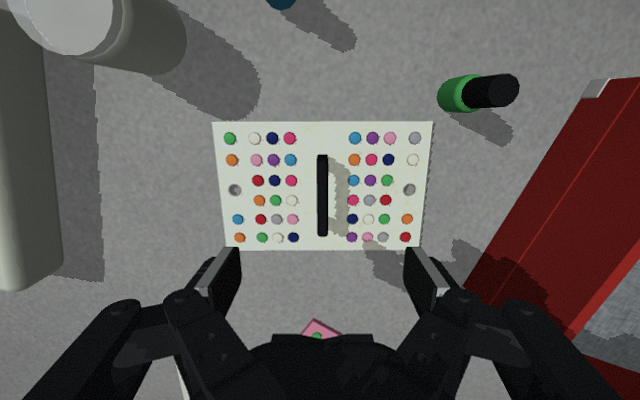

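The bar is seen end to end from (322,155) to (322,236), centred between the jaws. I'll triangulate it with the previous view.

Run:
```python
from h import *
import pickle
ds=[pickle.load(open(f'w{i}.pkl','rb')) for i in(2,3)]
box=[(300,90,325,165),(310,145,335,245)]
E=[]
for d,(x0,y0,x1,y1) in zip(ds,box):
    m=(d['img'][y0:y1,x0:x1].max(2)<60).astype(np.uint8)
    c=max(cv2.findContours(m,cv2.RETR_EXTERNAL,2)[0],key=cv2.contourArea);r=cv2.minAreaRect(c);p=cv2.boxPoints(r)+[x0,y0]
    p=p[np.argsort(p[:,1])];E.append((p[:2].mean(0),p[2:].mean(0)));print(r,E[-1])
A=tri([(ds[0],E[0][0]),(ds[1],E[1][0])]);B=tri([(ds[0],E[0][1]),(ds[1],E[1][1])]);print(A,B);m=(A[0]+B[0])/2;v=A[0]-B[0];print(m,np.linalg.norm(v),np.degrees(np.arctan2(v[1],v[0])))
m3=onz(ds[1],[(234.5,189.5),(409,189.5)],6);v=m3[0]-m3[1];print(m3.mean(0),np.linalg.norm(v),np.degrees(np.arctan2(v[1],v[0]))-90)
print(rows([*m[:2],17]),tool()[2]['tool_rot'])
```

```text
((10.5, 35.0), (56.0, 7.0), 90.0) (array([310.5,  97. ]), array([310.5, 153. ]))
((12.0, 50.0), (80.0, 10.0), 90.0) (array([322., 155.]), array([322., 235.]))
(array([550.76256074, 332.4298742 ,  13.75136854]), [0.1, 0.1]) (array([484.50126352, 312.33167203,  35.51067855]), [0.64, 0.64])
[517.63191213 322.38077311  24.63102355] 72.5807468344118 16.873461782259536
[517.29597793 322.74062818   6.        ] 169.7638180996793 16.26534007158979
[0.02357301 0.07895395 4.37325525] [ 3.14099024e+00 -4.10837960e-04  2.84545753e-01]
```

Centring is within 2 mm and yaw matches. Descend to TCP z≈17 and close.

>>> servo_tool:
  commands: [0,0.05,1,0,0,0,0.05,2,0,0,0,0.05,3,0,0,0,0.05,4,0,0,0,0.05,4.35,0,0,0,0.05,4.35,0,0.5,0,0.05,4.35,0,1,0,0.05,4.35,0,1,0,0.05,4.35,0,1,0,0.05,4.35,0,1]

```text
clock: 4.15
eef_pos: [517.1, 325.2, 18.2]
tool_rot: [-3.141, -0.003, 0.287]
force: [-0.5, -0.2, -0.4]
width: 25.6
```

>>> servo_tool:
  commands: [0,0,0,0,1,0,0,0,0,1,0,0,0,0,1]

```text
clock: 4.4
eef_pos: [516.8, 324.8, 17.8]
tool_rot: [-3.141, -0.001, 0.287]
force: [-1.2, -0.6, 6.4]
width: 8.7
```

Gripped at width 8.7. I'll lift, then turn the hand half round so the wrist camera faces away from the leaning lid. The board may go in either way round.

>>> servo_tool:
  commands: [0,0,-0.4,0,1,0,0,-1,0,1,0,0,-2,0,1,0,0,-3.5,0,1,0,0,-5,0,1,0,0,-6.5,0,1,0,0,-7.8,0,1,0,0,-8.1,0,1]

```text
clock: 5.07
eef_pos: [518.5, 326.4, 225.5]
tool_rot: [-3.138, -0.009, 0.287]
force: [0.3, 0.8, -1.7]
width: 8.9
```

>>> servo_tool:
  commands: [0,0,0,-1.0,1,0,0,0,-2.1,1,0,0,0,-3.2,1,0,0,0,-4.3,1,0,0,0,-5.4,1,0,0,0,-6.5,1,0,0,0,-7.6,1,0,0,0,-8.7,1,0,0,0,-9.8,1,0,0,0,-10.9,1]

```text
clock: 5.9
eef_pos: [515.4, 323.9, 218.2]
tool_rot: [-3.14, 0.002, 1.434]
force: [0.3, 0.1, -3.5]
width: 8.6
```

>>> servo_tool:
  commands: [0,0,0,-1.1,1,0,0,0,-2.2,1,0,0,0,-3.3,1,0,0,0,-4.4,1,0,0,0,-5.5,1,0,0,0,-6.6,1,0,0,0,-7.7,1,0,0,0,-8.8,1,0,0,0,-9.9,1,0,0,0,-11,1]

```text
clock: 6.73
eef_pos: [515.6, 323.8, 218.2]
tool_rot: [-3.139, -0.001, 2.586]
force: [0.1, 1.2, -2.1]
width: 8.4
```

>>> servo_tool:
  commands: [0,0,0,-1.1,1,0,0,0,-2.2,1,0,0,0,-3.3,1,0,0,0,-4.4,1,0,0,0,-4.4,1,0,0,0,-4.4,1]

```text
clock: 7.23
eef_pos: [515.8, 324.0, 218.3]
tool_rot: [-3.141, -0.001, 3.038]
force: [0.3, 0.2, -2.4]
width: 8.9
```

Run:
```python
from h import *
import pickle
d=ctrl.get_image('wrist');pickle.dump(d,open('w4.pkl','wb'));print(tool()[0],tool()[2]['tool_rot'],tool()[2]['qpos'])
cv2.imwrite('pics/w4.png',d['img'])
t=ctrl.get_image('top');crop(t,'t4.png',180,120,220,160,3.5)
for z in(150,):print(rows([470,-4,z]),rows([518.2,-8,z]))
```

```text
[515.88962927 324.12869171 218.51152403] [-3.14070837e+00 -9.48400025e-04  3.03773537e+00] [-0.09890682  0.72257006 -0.87959005  1.63417203  0.6139026   1.08464641
  0.31272401]
[  0.47324547 -13.24727813   2.75902194] [ -1.46097551 -13.20762948   2.7579404 ]
```

View pics/w4.png

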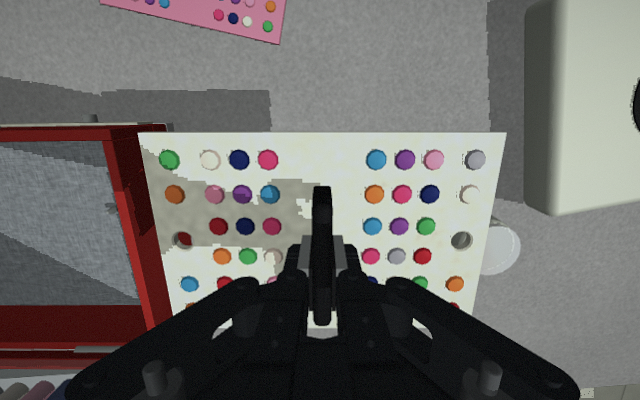

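View pics/t4.png

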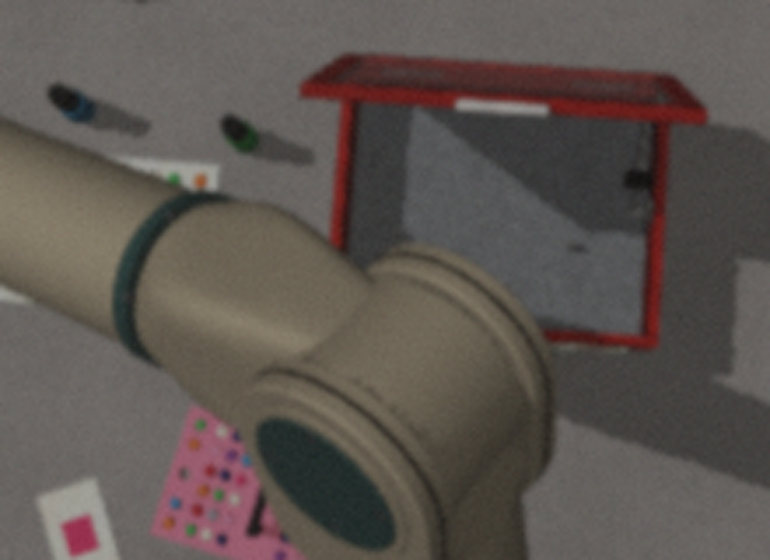

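The holes are visible at (184,239) and (461,240) and the board is level in the grip. I'll carry it over, holding slightly to the front of the seat.

>>> servo_tool:
  commands: [0,-1,0.3,0,1,0,-2.2,0.8,0,1,-0.1,-3.5,1.2,0,1,-0.1,-4.8,1.6,0,1,-0.2,-6.1,2.1,0,1,-0.2,-7.4,2.1,0,1,-0.3,-8.7,2.1,0,1,-0.3,-10,2.1,0,1,-0.3,-11.3,2.1,0,1,-0.3,-12.5,2.1,0,1]

```text
clock: 8.17
eef_pos: [491.8, 10.8, 166.7]
tool_rot: [-3.14, 0.0, 3.038]
force: [0.5, -0.8, -1.9]
width: 8.7
```

>>> servo_tool:
  commands: [0,-0.5,0,0,1,0,-0.5,0,0,1,0,-0.5,0,0,1]

```text
clock: 8.42
eef_pos: [491.1, -0.0, 166.8]
tool_rot: [3.141, 0.001, 3.038]
force: [0.4, 0.0, -1.2]
width: 8.8
```

Run:
```python
from h import *
import pickle
d=ctrl.get_image('wrist');pickle.dump(d,open('w5.pkl','wb'));print(tool()[0],tool()[2]['tool_rot'],tool()[2]['qpos'])
cv2.imwrite('pics/w5.png',d['img'])
s=ctrl.get_image('side');crop(s,'s5.png',240,130,160,150,4)
```

```text
[491.37921422   1.33880086 166.9914263 ] [3.14058103e+00 1.03350288e-03 3.03997836e+00] [ 0.53449269  0.64804455 -0.90441301  2.00433078  0.6972037   0.83038604
  0.69784511]
```

View pics/w5.png

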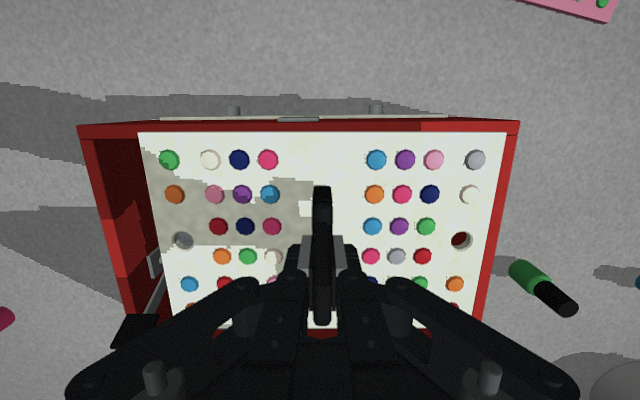

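View pics/s5.png

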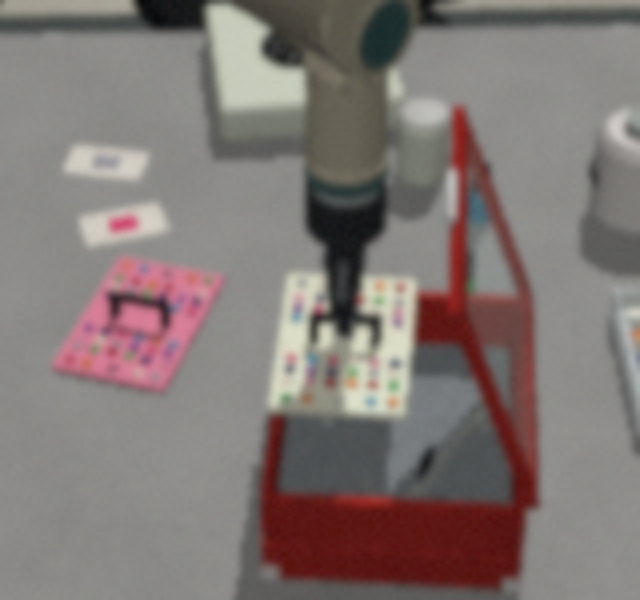

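Run:
```python
from h import *
import pickle
ds={i:pickle.load(open(f'w{i}.pkl','rb')) for i in(1,2,4,5)}
d=ds[5]
def up(d,x,y,w,h,f):return cv2.resize(d['img'][y:y+h,x:x+w],None,fx=f,fy=f,interpolation=cv2.INTER_CUBIC)
cv2.imwrite('pics/c5.png',np.vstack([np.hstack([up(d,60,100,50,40,7.5),up(d,490,100,50,40,7.5)]),np.hstack([up(d,160,220,50,40,7.5),up(d,435,220,50,40,7.5)])]))
def red(d):
    g=cv2.cvtColor(d['img'],cv2.COLOR_BGR2HSV);return ((g[:,:,1]>150)&(g[:,:,2]>120)&((g[:,:,0]<8)|(g[:,:,0]>172))).astype(np.uint8)*255
d1=ds[1]
cv2.imwrite('pics/c1.png',np.hstack([up(d1,185,110,50,40,7.5),up(d1,440,220,50,40,7.5)]))
```

```text
(no output)
```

View pics/c5.png

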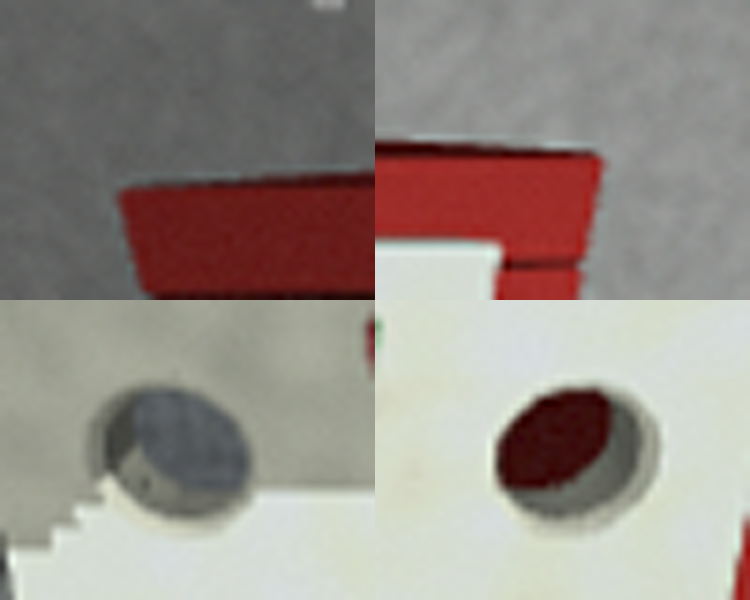

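View pics/c1.png

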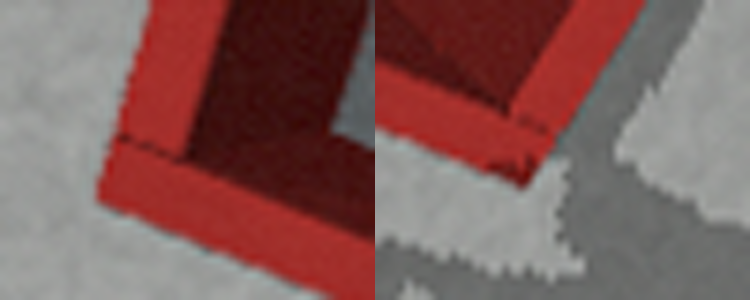

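Run:
```python
from h import *
import pickle
d1,d2,d5=[pickle.load(open(f'w{i}.pkl','rb')) for i in(1,2,5)]
a=onz(d1,[(197.9,136.6),(459.6,244.6)],110);b=onz(d5,[(519.6,120.5),(75.6,124.9)],110)
for w in(a,b):
    v=w[0]-w[1];print(w.round(1).tolist(),w.mean(0).round(2),np.linalg.norm(v),np.degrees(np.arctan2(v[1],v[0]))-90)
e,R,s=tool()
for z in (154,156,158):
    h=onz(d5,[(461.6,240.9),(182.4,240.8)],z);v=h[0]-h[1];print(z,h.mean(0).round(2),np.linalg.norm(v),np.degrees(np.arctan2(v[1],v[0]))-90,R.T@(h.mean(0)-e))
print(e,s['tool_rot'])
```

```text
[[437.1, 141.9, 110.0], [408.5, -164.7, 110.0]] [422.82 -11.39 110.  ] 307.9576204097642 -5.3381303485904965
[[437.2, 142.5, 110.0], [408.1, -164.4, 110.0]] [422.68 -10.95 110.  ] 308.2287533236316 -5.418288544559658
154 [492.5   -0.72 154.  ] 171.56498397570195 -5.979266550185741 [-1.36436256 -2.61023805 13.02009278]
156 [491.5   -0.62 156.  ] 169.35873557016978 -5.979266550185756 [-0.36689391 -2.60636265 11.01906056]
158 [490.51  -0.52 158.  ] 167.15248716463756 -5.979266550185756 [ 0.63057475 -2.60248725  9.01802833]
[491.38555341   1.99680732 167.02174756] [3.14041052e+00 1.03695883e-03 3.04165418e+00]
```

The rim seen from both hand directions agrees to 0.4 mm. From the image, the board needs to go (+26.7,−7.4) mm and turn +0.6°. I'll go over the seat and down to about 10 mm above the pins, then look through the holes.

>>> servo_tool:
  commands: [-0.5,-0.1,0,-0.1,1,-1.09,-0.19,0,-0.1,1,-1.09,-0.19,0,-0.1,1,-1.09,-0.19,0.5,-0.1,1,-1.09,-0.19,1.2,-0.1,1,-1.09,-0.19,1.9,-0.1,1,-1.09,-0.19,2.5,-0.1,1,-1.09,-0.19,2.9,-0.1,1,-1.09,-0.19,2.9,-0.1,1,-1.09,-0.19,2.9,-0.1,1]

```text
clock: 9.35
eef_pos: [516.9, -6.1, 93.7]
tool_rot: [3.141, -0.001, 3.053]
force: [-0.0, 0.0, -3.1]
width: 8.4
```

```bash
cat > hl.py <<'E'
from h import *
import pickle,sys
n=sys.argv[1]
d=ctrl.get_image('wrist');pickle.dump(d,open(f'w{n}.pkl','wb'));e,R,s=tool();print(e,s['tool_rot'],s['force'],s['width'],s['clock'])
def up(d,x,y,w,h,f):return cv2.resize(d['img'][y:y+h,x:x+w],None,fx=f,fy=f,interpolation=cv2.INTER_CUBIC)
cv2.imwrite(f'pics/c{n}.png',np.vstack([cv2.resize(d['img'],(600,375)),np.hstack([up(d,160,225,40,30,7.5),up(d,440,225,40,30,7.5)])]))
p=d['img'];
E
python3 hl.py 6
```

```text
[517.60412691  -6.12651634  94.37281018] [3.14103644e+00 1.50066436e-04 3.05241533e+00] [ 0.42255867  0.80628915 -2.0456695 ] 8.901067760766745 9.4
```

View pics/c6.png

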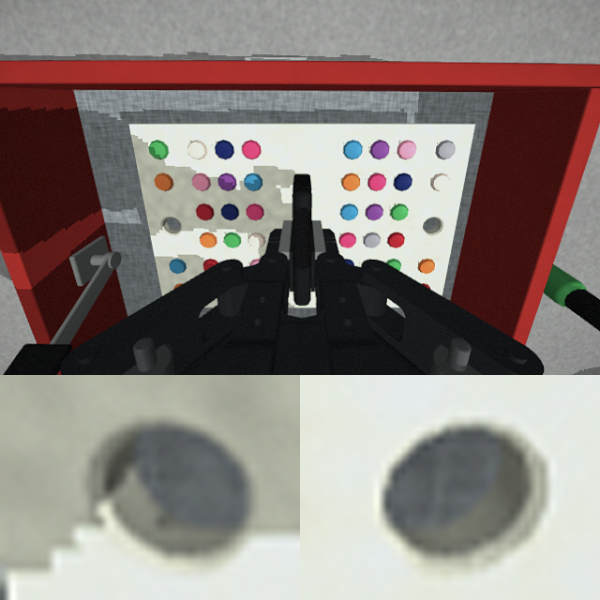

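The holes are clear, at about (182.4,240.2) and (461.5,240.6). The slant hides the pins, so I'll compute the alignment instead.

Run:
```python
from h import *
import pickle
d5=pickle.load(open('w6.pkl','rb'))
e,R,s=tool();print(e,s['tool_rot'])
for z in (81,83,85):
    h=onz(d5,[(461.5,240.6),(182.4,240.2)],z);v=h[0]-h[1];print(z,h.mean(0).round(2),np.linalg.norm(v),np.degrees(np.arctan2(v[1],v[0]))-90, 'move',(np.array([518.35,-8.0])-h.mean(0)[:2]).round(2))
```

```text
[517.60412691  -6.12651634  94.37281018] [3.14103644e+00 1.50066436e-04 3.05241533e+00]
81 [517.89  -6.77  81.  ] 171.31230060477913 -5.176191815556535 move [ 0.46 -1.23]
83 [516.91  -6.69  83.  ] 169.11016309109786 -5.176191815556493 move [ 1.44 -1.31]
85 [515.92  -6.6   85.  ] 166.9080255774166 -5.176191815556521 move [ 2.43 -1.4 ]
```

>>> servo_tool:
  commands: [-0.04,-0.05,0,0,1,-0.04,-0.05,0.2,0,1,-0.04,-0.05,0.4,0,1,-0.04,-0.05,0.6,0,1,-0.04,-0.05,0.7,0,1,-0.04,-0.05,0.8,0,1,-0.04,-0.05,0.8,0,1]

```text
clock: 9.98
eef_pos: [518.2, -8.3, 73.6]
tool_rot: [-3.141, -0.001, 3.051]
force: [-0.2, 0.1, -2.2]
width: 8.5
```

```bash
python3 hl.py 7; python3 -c "
from h import *
crop(ctrl.get_image('side'),'s7.png',280,180,110,100,6)"
```

```text
[518.30630291  -8.21161622  73.83755452] [ 3.14157236e+00 -5.55896112e-04  3.05162178e+00] [-0.16371018  0.10312805 -2.76234744] 8.367920426228261 10.0333
```

View pics/c7.png

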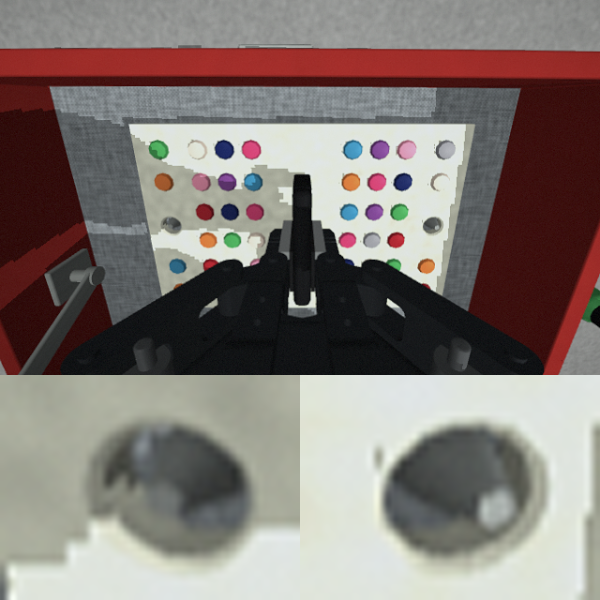

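View pics/s7.png

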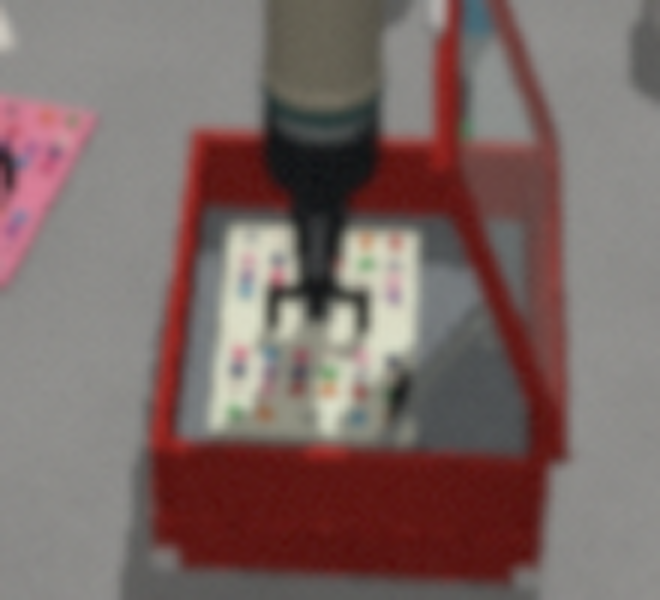

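The pin tips now show inside both holes, the right at crop (495,508) and the left at crop (165,497).

Run:
```python
from h import *
import pickle
d=pickle.load(open('w7.pkl','rb'))
for z in(62,63):
  h=onz(d,[(461.4,240.6),(182.4,240.2)],z);print(z,h.round(1).tolist(),np.linalg.norm(h[0]-h[1]))
p=onz(d,[(465.6,242.3),(181.6,240.9)],65);print(p.round(1).tolist(),np.linalg.norm(p[0]-p[1]),p.mean(0))
```

```text
62 [[526.3, 75.6, 62.0], [510.8, -93.6, 62.0]] 169.97228445052477
63 [[525.8, 75.1, 63.0], [510.4, -93.0, 63.0]] 168.8713442315697
[[526.1, 76.7, 65.0], [509.9, -92.4, 65.0]] 169.91831851630045 [517.97562035  -7.86159267  65.        ]
```

>>> servo_tool:
  commands: [0.02,0.04,0,0,1,0.02,0.04,0.12,0,1,0.02,0.04,0.24,0,1,0.02,0.04,0.36,0,1,0.02,0.04,0.44,0,1,0.02,0.04,0.48,0,1,0.02,0.04,0.48,0,1,0.02,0.04,0.48,0,1]

```text
clock: 10.75
eef_pos: [517.9, -7.4, 62.7]
tool_rot: [-3.141, 0.0, 3.051]
force: [-2.7, -0.8, 6.0]
width: 8.5
```

```bash
python3 hl.py 8
```

```text
[517.94002678  -7.37925315  62.7317709 ] [-3.14058863e+00  1.66486394e-04  3.05145079e+00] [-2.78429813 -1.58329055  6.39909188] 8.689750493131486 10.8
```

View pics/c8.png

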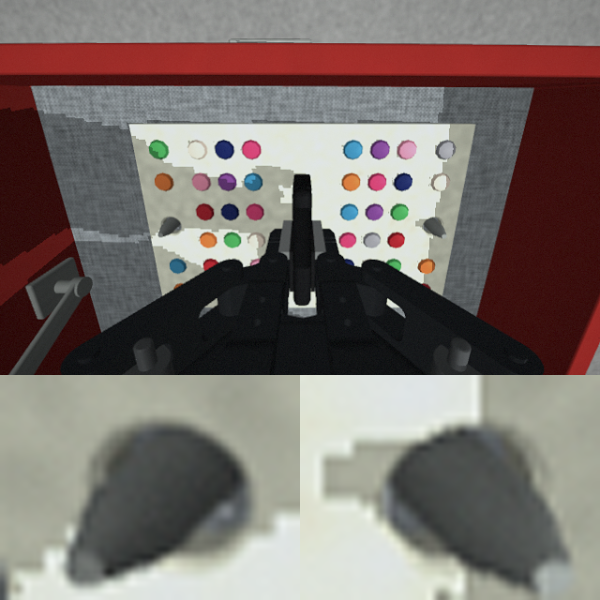

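Both pins stand through the holes and the force shows floor contact. Release.

>>> servo_tool:
  commands: [0,0,-0.05,0,0.6,0,0,-0.05,0,0.4,0,0,-0.05,0,0.3,0,0,-0.05,0,0.3,0,0,-0.05,0,0.3,0,0,-0.05,0,0.3,0,0,-0.05,0,0.3,0,0,-0.05,0,0.3]

```text
clock: 11.47
eef_pos: [518.1, -7.2, 63.3]
tool_rot: [3.142, 0.0, 3.052]
force: [-0.1, 0.1, -1.0]
width: 59.8
```

```bash
python3 hl.py 9
```

```text
[518.09302652  -7.23640128  63.33839986] [ 3.14154441e+00 -3.59662357e-05  3.05144857e+00] [-0.16676259 -0.29133717 -0.61933938] 59.84546290733681 11.5167
```

View pics/c9.png

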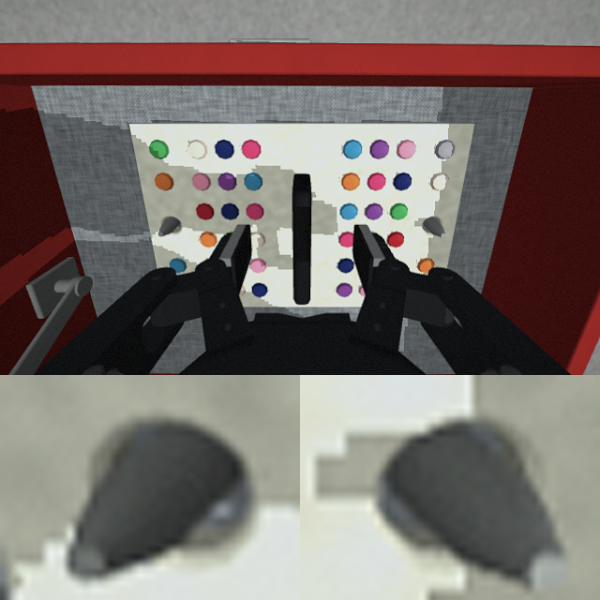

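The board is released. Lift, draw back, and turn the hand so the jaws open along the chest's x.

>>> servo_tool:
  commands: [0,0,-0.6,0,0.3,0,0,-1.5,0,0.3,0.3,0,-2.5,0,0.2,0.7,0,-3.7,0,0.1,1.2,-0.5,-5,0,0,1.6,-1.5,-6.2,1,0,1.8,-2.7,-7.2,2.1,0,1.8,-3.9,-7.5,3.2,0,1.8,-5,-7.5,4.3,0,1.8,-5.5,-7.5,5.4,0]

```text
clock: 12.35
eef_pos: [460.3, -144.6, 251.5]
tool_rot: [-3.14, 0.002, 2.475]
force: [0.1, -0.1, -1.3]
width: 84.9
```

>>> servo_tool:
  commands: [0,0,0,1.1,0,0,0,0,2.2,0,0,0,0,3.3,0,0,0,0,4.4,0,0,0,0,5.5,0,0,0,0,6.6,0,0,0,0,7.7,0,0,0,0,8.8,0,0,0,0,9.6,0,0,0,0,9.6,0]

```text
clock: 13.18
eef_pos: [460.8, -140.0, 251.0]
tool_rot: [3.142, 0.0, 1.479]
force: [0.1, 0.3, 0.0]
width: 85.5
```

Run:
```python
from h import *
import pickle
d=ctrl.get_image('wrist');pickle.dump(d,open('w10.pkl','wb'));e,R,s=tool();print(e,s['tool_rot'],s['qpos'],s['clock'])
cv2.imwrite('pics/w10.png',d['img'])
t=ctrl.get_image('top');crop(t,'t10.png',240,120,160,110,4.5)
pickle.dump(t,open('t10.pkl','wb'))
```

```text
[ 460.82489632 -139.93447617  250.96420538] [3.14154578e+00 3.95289428e-04 1.48287108e+00] [ 0.67250865  0.41454986 -0.60441743  1.93658779  0.30195186  0.88036885
 -0.17494933] 13.2333
```

View pics/w10.png

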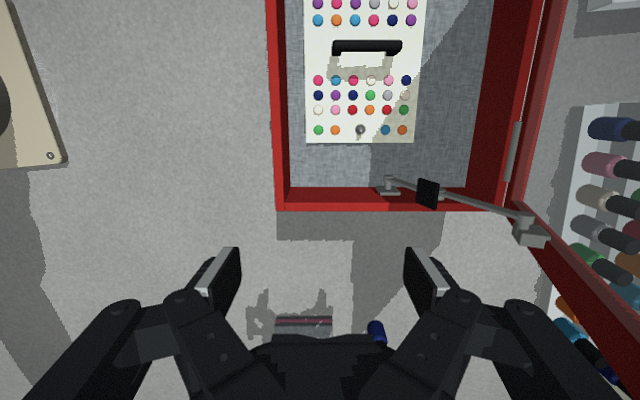

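View pics/t10.png

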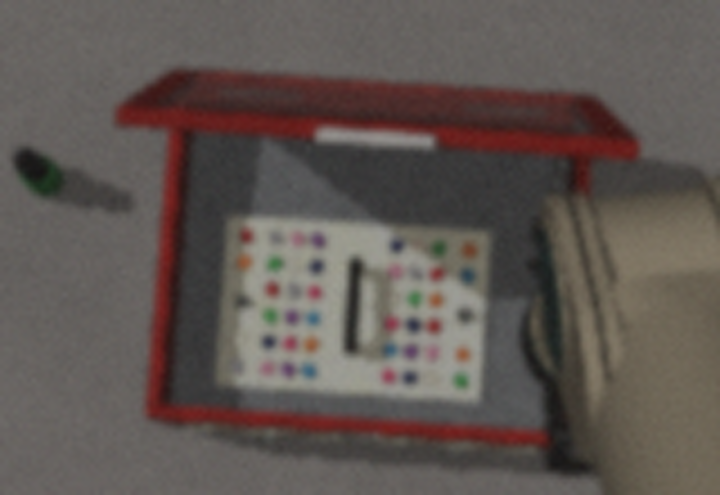

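The board lies home with the handle clear. The thumb plate is at (428,193) in this wrist view and was at about (540,107) in the first one. I'll triangulate it.

Run:
```python
from h import *
import pickle
d1,d10=[pickle.load(open(f'w{i}.pkl','rb')) for i in(1,10)]
def up(d,x,y,w,h,f):return cv2.resize(d['img'][y:y+h,x:x+w],None,fx=f,fy=f,interpolation=cv2.INTER_CUBIC)
cv2.imwrite('pics/pl.png',np.hstack([up(d1,510,80,60,60,6.5),up(d10,400,165,60,60,6.5)]))
# chest-frame predicted plate corners
c,s=.9956,-.0941;H=np.array([666.7,-34.2,110]);Rc=np.array([[c,-s,0],[s,c,0],[0,0,1]])
ctr=np.array([-95,-126,30]);z=np.array([.423,0,.906]);y=np.array([0,1,0])
P=[ctr+a*13*z+b*13*y for a,b in((1,1),(1,-1),(-1,-1),(-1,1),(0,0))]
W=(Rc@np.array(P).T).T+H;print(W[-1]);print(proj(d1,W).round(1).tolist(),proj(d10,W).round(1).tolist())
```

```text
[ 560.2614 -150.7061  140.    ]
[[538.8, 95.7], [564.0, 108.7], [536.0, 119.9], [512.9, 108.3], [537.3, 108.5]] [[439.5, 183.9], [435.8, 211.1], [415.8, 202.9], [418.5, 177.6], [427.0, 193.9]]
```

View pics/pl.png

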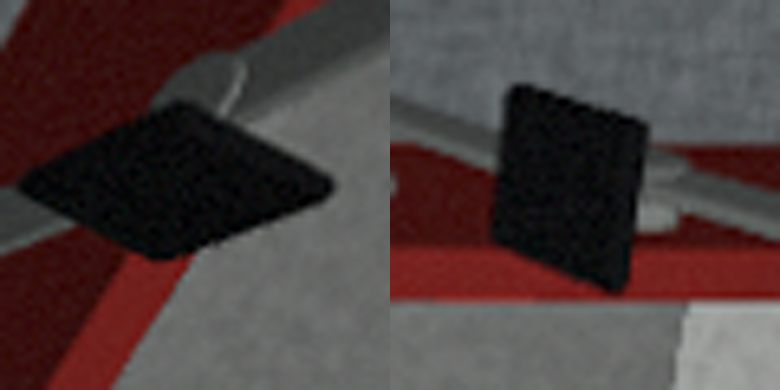

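Measured corners match the predicted plate at (560.3,−150.7,140). I'll lower the open hand so its forward finger stands about 10 mm in front of the plate.

>>> servo_tool:
  commands: [-0.07,0.7,0,0.05,0,-0.07,1.3,1,0.05,0,-0.07,1.3,2,0.05,0,-0.07,1.3,3,0.05,0,-0.07,1.3,4,0.05,0,-0.07,1.3,4.7,0.05,0,-0.07,1.3,5.0,0.05,0,-0.07,1.3,5.0,0.05,0,-0.07,1.3,5.0,0.05,0]

```text
clock: 14.03
eef_pos: [493.5, -144.7, 126.2]
tool_rot: [3.141, -0.0, 1.476]
force: [0.3, 0.2, -0.2]
width: 85.2
```

```bash
cat > lk.py <<'E'
from h import *
import pickle,sys
n=sys.argv[1]
d=ctrl.get_image('wrist');pickle.dump(d,open(f'w{n}.pkl','wb'));e,R,s=tool();print(e.round(1),s['tool_rot'],s['force'].round(1) if hasattr(s['force'],'round') else s['force'],s['width'],s['clock'])
sd=ctrl.get_image('side')
a=cv2.resize(d['img'],(560,350));b=cv2.resize(sd['img'][130:270,280:400],(240,280))
b=cv2.copyMakeBorder(b,0,70,0,0,cv2.BORDER_CONSTANT)
cv2.imwrite(f'pics/l{n}.png',np.hstack([a,b]))
E
python3 lk.py 11
```

```text
[ 493.9 -144.8  126.8] [ 3.13995548e+00 -5.72934145e-05  1.47608770e+00] [-0.3 -0.3 -0. ] 85.25360265251228 14.0833
```

View pics/l11.png

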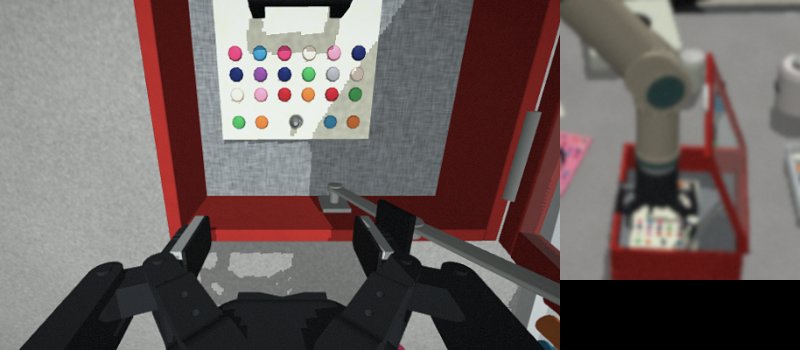

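The forward finger is at (378,235), just in front of the plate at (397,225). A quick lateral check:

Run:
```python
from h import *
import pickle
d=pickle.load(open('w11.pkl','rb'));e,R,s=tool()
f=.875
print(proj(d,[[560.3,-150.7,140],e+R@[0,43,-13],e+R@[-11,43,-13],e+R@[11,43,-13],e+R@[0,57,-13]]).round(1)*f)
crop(d,'c11.png',380,210,120,100,6)
```

```text
[[393.6625 227.7625]
 [354.2875 228.725 ]
 [352.7125 244.65  ]
 [356.0375 212.0125]
 [377.825  228.725 ]]
```

View pics/c11.png

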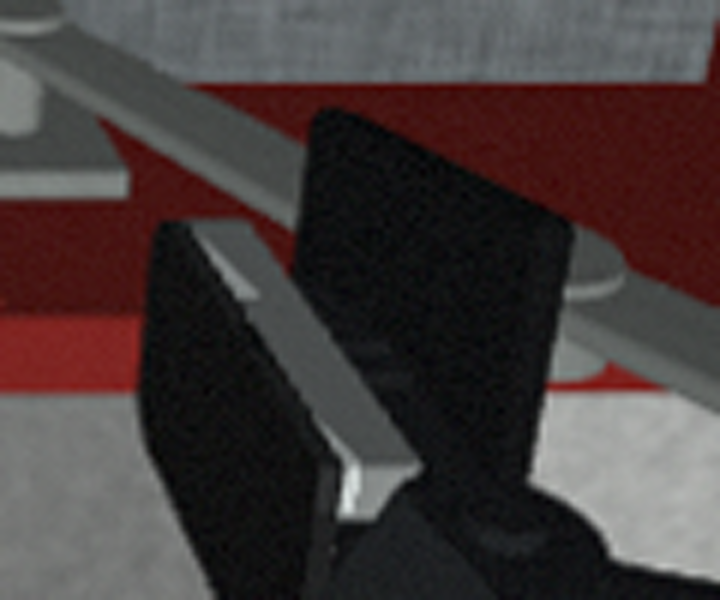

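Laterally aligned. Press along the plate's direction in small steps.

>>> servo_tool:
  commands: [0,0.15,0,0,0,0,0.3,0,0,0,0,0.45,0.03,0,0,0,0.55,0.08,0,0,0,0.65,0.12,0,0,0,0.75,0.16,0,0,0,0.75,0.16,0,0]

```text
clock: 14.72
eef_pos: [511.9, -146.7, 122.2]
tool_rot: [-3.141, 0.001, 1.475]
force: [-2.0, 0.9, 4.2]
width: 85.5
```

```bash
python3 lk.py 12; python3 -c "
from h import *
import pickle
crop(pickle.load(open('w12.pkl','rb')),'c12.png',380,170,160,140,5)"
```

```text
[ 511.9 -146.7  122.2] [-3.14144340e+00  5.18086625e-04  1.47541830e+00] [-2.3 -0.5  4.3] 85.45915839741966 14.7667
```

View pics/c12.png

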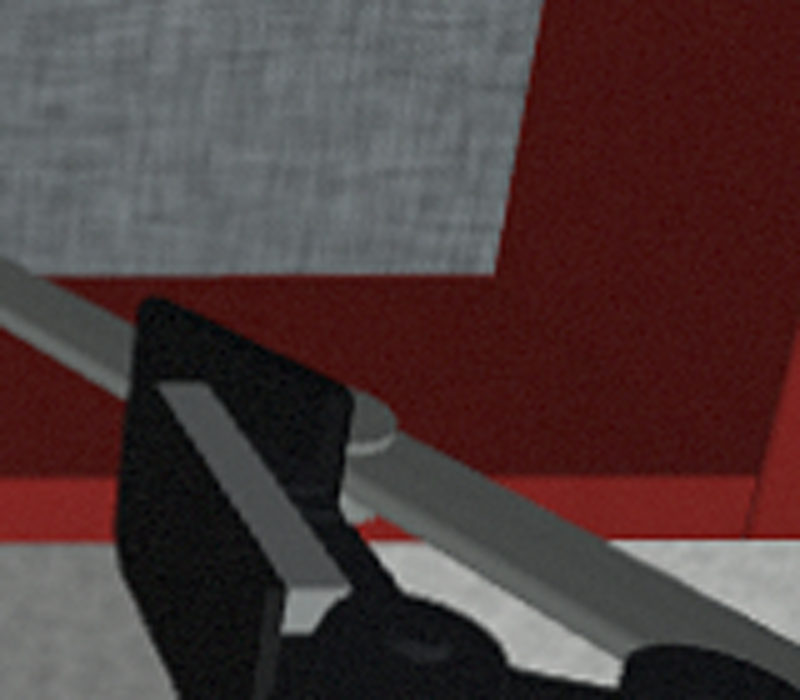

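In contact, with 2 to 4 N on the tool. I'll press on about 18 mm.

>>> servo_tool:
  commands: [0,0.1,0.04,0,0,0,0.2,0.08,0,0,0,0.3,0.12,0,0,0,0.4,0.16,0,0,0,0.5,0.2,0,0,0,0.6,0.25,0,0,0,0.7,0.3,0,0,0,0.7,0.3,0,0]

```text
clock: 15.48
eef_pos: [517.5, -147.6, 113.6]
tool_rot: [-3.119, 0.003, 1.476]
force: [-29.6, 4.0, 19.8]
width: 85.1
```

```bash
python3 lk.py 13; python3 -c "
from h import *
import pickle
crop(pickle.load(open('w13.pkl','rb')),'c13.png',380,170,160,140,5)"
```

```text
[ 517.5 -147.6  113.5] [-3.11942556  0.00322979  1.4759419 ] [-28.3   4.   21.9] 85.534313973897 15.5333
```

View pics/c13.png

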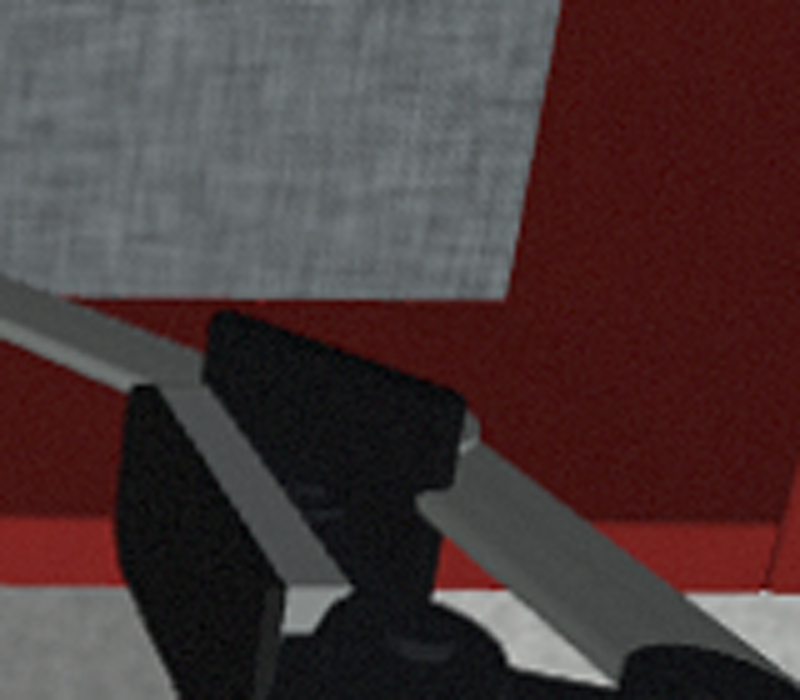

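View pics/l13.png

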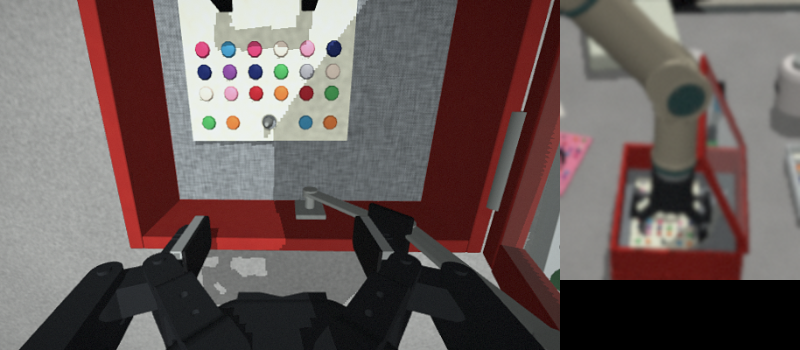

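The knee has moved: the bars are now bent in the crop, with slopes of about 0.4 and 0.68. But the hand met a stiff contact at about 35 N, so I'm backing off at once.

>>> servo_tool:
  commands: [0,-0.5,-0.2,0,0,0,-0.8,-0.3,0,0,0,-0.9,-0.3,0,0]

```text
clock: 15.83
eef_pos: [506.4, -146.1, 122.3]
tool_rot: [3.141, 0.0, 1.475]
force: [-0.8, 0.5, -0.1]
width: 85.4
```

```bash
python3 lk.py 14; python3 -c "
from h import *
import pickle
crop(pickle.load(open('w14.pkl','rb')),'c14.png',330,170,240,160,3.3)
crop(ctrl.get_image('side'),'s14.png',270,110,140,160,4)"
```

```text
[ 506.6 -146.3  122.1] [3.14093030e+00 2.12162518e-04 1.47524014e+00] [0.6 0.1 0.6] 85.65158405395964 15.8833
```

View pics/c14.png

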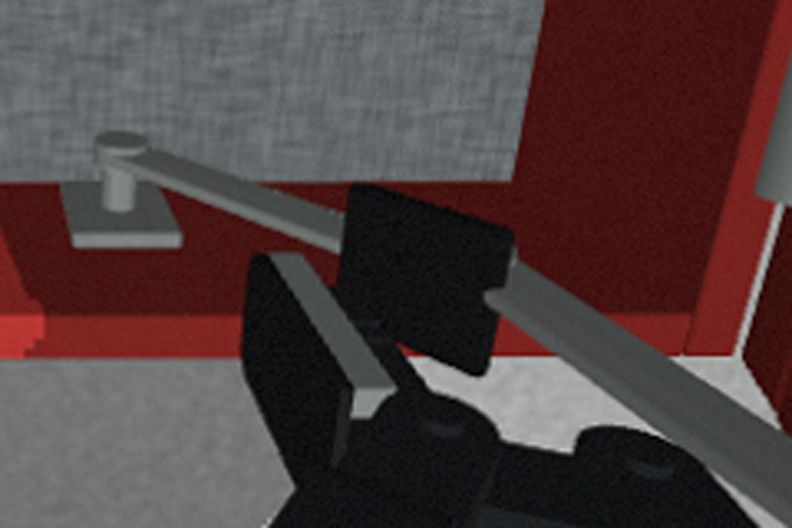

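View pics/s14.png

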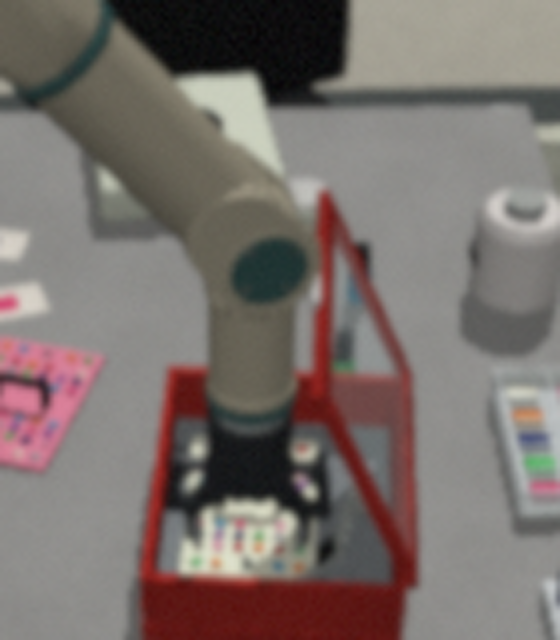

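The knee now shows a clear bend. The wrist barrel was probably against the lid edge. I'll estimate the fold from the plate's corners in the image.

Run:
```python
from h import *
import pickle
d=pickle.load(open('w14.pkl','rb'))
c,s=.9956,-.0941;H=np.array([666.7,-34.2,110]);Rc=np.array([[c,-s,0],[s,c,0],[0,0,1]])
for phi in np.arange(0,.6,.1):
    a=np.radians(25)+phi # lower bar from vertical toward +x
    z=np.array([np.sin(a),0,np.cos(a)]);x=np.array([np.cos(a),0,-np.sin(a)]);piv=np.array([-115,-126,-42.])
    ctr=piv+z*74.7-x*12;y=np.array([0,1,0])
    P=[ctr+i*13*z+j*13*y for i,j in((-1,1),(1,1),(1,-1))]
    W=(Rc@np.array(P).T).T+H;print(round(phi,1),proj(d,W).round(1).tolist(),ctr.round(1))
print('seen',[(330+u/3.3,170+v/3.3) for u,v in((350,188),(513,235),(480,375))])
```

```text
0.0 [[414.0, 231.3], [454.7, 253.1], [446.9, 301.6]] [ -94.3 -126.    30.8]
0.1 [[424.1, 229.8], [469.6, 249.8], [461.2, 297.4]] [ -87.1 -126.    28.3]
0.2 [[433.2, 228.0], [482.2, 245.9], [473.3, 292.4]] [ -80.3 -126.    25.2]
0.3 [[441.0, 225.8], [492.4, 241.4], [483.2, 286.8]] [ -73.7 -126.    21.4]
0.4 [[447.7, 223.3], [500.0, 236.6], [490.8, 280.7]] [ -67.6 -126.    17. ]
0.5 [[453.0, 220.6], [505.3, 231.6], [496.1, 274.3]] [ -62.  -126.    11.9]
seen [(436.06060606060606, 226.96969696969697), (485.4545454545455, 241.21212121212122), (475.4545454545455, 283.6363636363636)]
```

The lower bar has turned about 0.23 rad, which is about 17 mm of press or a knee angle of about 0.5. I'll do one more gentle touch on the stay to be sure it is pressed while folded.

>>> servo_tool:
  commands: [0,0.15,0.1,0,0,0,0.3,0.2,0,0,0,0.38,0.25,0,0,0,0.38,0.25,0,0]

```text
clock: 16.32
eef_pos: [517.0, -146.9, 115.0]
tool_rot: [3.142, -0.0, 1.476]
force: [1.0, -0.4, 1.0]
width: 85.1
```

```bash
python3 lk.py 15; python3 -c "
from h import *
import pickle
crop(pickle.load(open('w15.pkl','rb')),'c15.png',330,170,240,160,3.3)"
```

```text
[ 516.7 -146.9  115.2] [-3.14138119e+00 -3.89951577e-04  1.47551055e+00] [-0.8 -0.5  0.8] 85.40287728273522 16.3667
```

View pics/c15.png

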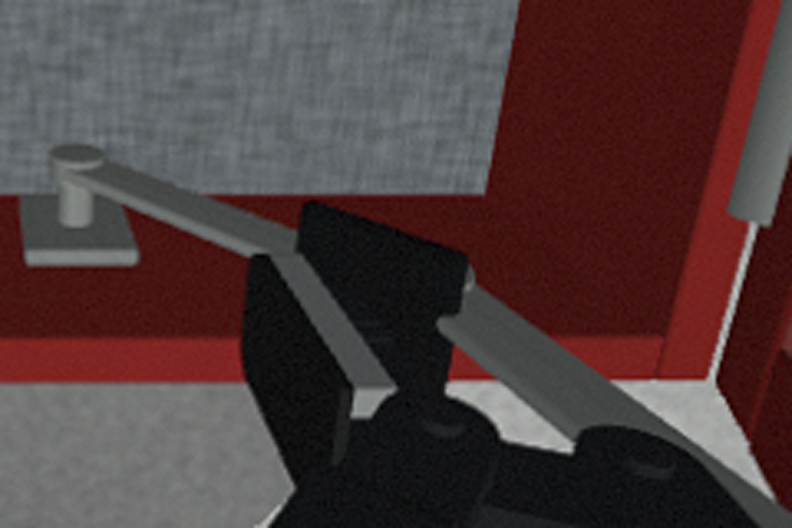

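>>> servo_tool:
  commands: [0,0.05,0,0,0,0,0.1,0,0,0,0,0.1,0,0,0]

```text
clock: 16.67
eef_pos: [517.7, -147.1, 115.5]
tool_rot: [-3.139, 0.0, 1.475]
force: [-2.7, 0.7, 2.0]
width: 85.2
```

>>> servo_tool:
  commands: [0,0.07,0.0,0,0,0,0.15,0.0,0,0,0,0.15,0.0,0,0]

```text
clock: 16.92
eef_pos: [517.9, -147.3, 115.4]
tool_rot: [-3.133, 0.001, 1.476]
force: [-13.0, 1.0, 8.8]
width: 85.8
```

```bash
python3 lk.py 16; python3 -c "
from h import *
import pickle
crop(pickle.load(open('w16.pkl','rb')),'c16.png',330,170,240,160,3.3)
s=tool()[2];print(s['qpos'],s['tau'])
crop(ctrl.get_image('top'),'t16.png',260,110,150,120,5)"
```

```text
[ 517.9 -147.3  115.4] [-3.13304727e+00  1.21347205e-03  1.47569060e+00] [-12.8   2.    8.6] 85.7998293745008 16.9667
[ 0.529691    0.67626806 -0.46931714  1.91987884  0.47871259  0.66627532
 -0.33193087] [ -0.75344849 -46.75058126  -5.43086171 -17.85882354   0.70033086
  -2.81630918  -0.1023082 ]
```

View pics/c16.png

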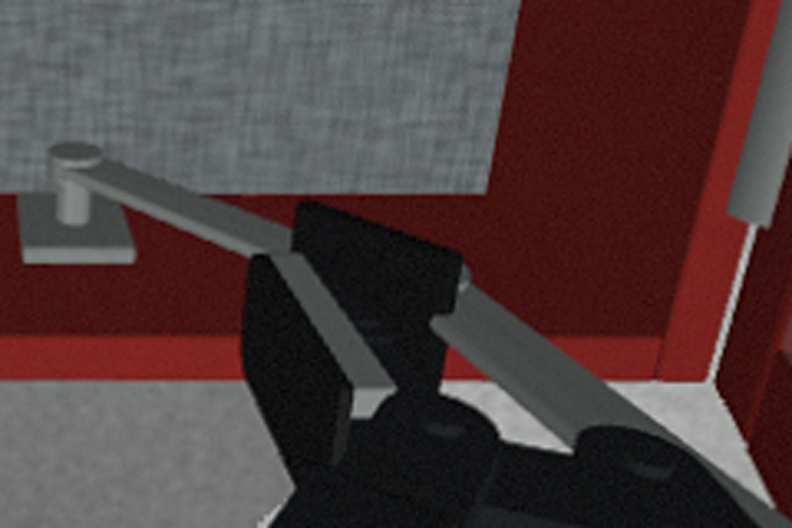

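View pics/t16.png

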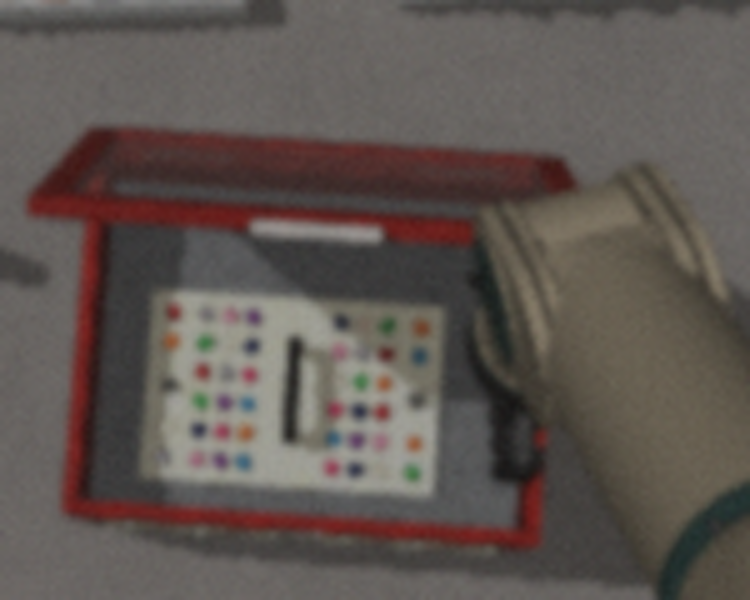

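The top view shows the wrist close to the lid's free edge, so the present force may be the lid. I'll ease back, go about 15 mm lower where the wider knuckle meets the plate and the wrist clears the lid, and press a little more.

>>> servo_tool:
  commands: [0,-0.3,0,0,0,0,-0.3,0.2,0,0,0,-0.3,0.4,0,0,0,-0.3,0.6,0,0,0,-0.3,0.6,0,0]

```text
clock: 17.48
eef_pos: [514.7, -146.9, 99.5]
tool_rot: [-3.14, -0.0, 1.475]
force: [-0.5, -0.6, -0.0]
width: 85.6
```

```bash
python3 lk.py 17; python3 -c "
from h import *
import pickle
crop(pickle.load(open('w17.pkl','rb')),'c17.png',330,170,240,160,3.3)"
```

```text
[ 514.8 -146.8   99.8] [-3.14046461e+00 -2.82494800e-04  1.47543406e+00] [-1.9  1.3 -0.6] 85.58684836393617 17.5333
```

View pics/c17.png

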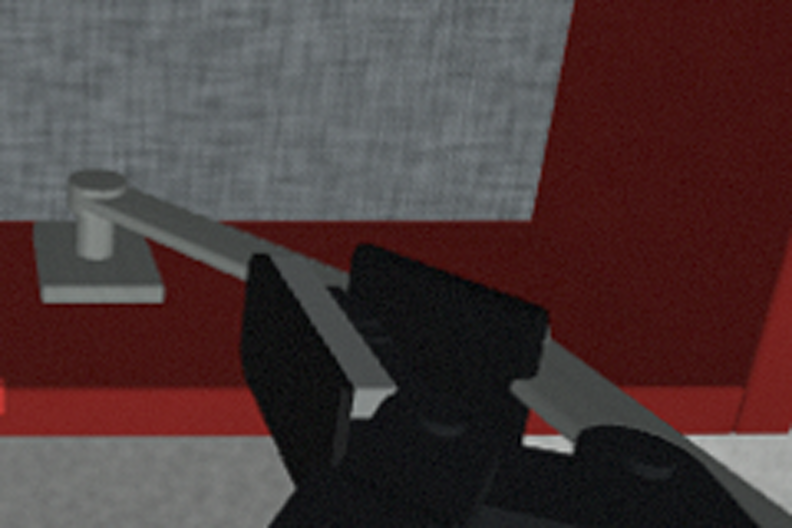

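Clear of contact. Now press forward gently.

>>> servo_tool:
  commands: [0,0.08,0,0,0,0,0.16,0,0,0,0,0.24,0,0,0,0,0.32,0,0,0,0,0.32,0,0,0]

```text
clock: 18.0
eef_pos: [515.2, -147.1, 99.9]
tool_rot: [-3.126, 0.002, 1.476]
force: [-20.2, 4.3, 12.4]
width: 85.3
```

```bash
python3 lk.py 18; python3 -c "
from h import *
import pickle
crop(pickle.load(open('w18.pkl','rb')),'c18.png',330,170,240,160,3.3)"
```

```text
[ 515.2 -147.1   99.9] [-3.12670105e+00  1.91038452e-03  1.47583782e+00] [-19.6   2.2  11.7] 84.90979182925038 18.05
```

View pics/c18.png

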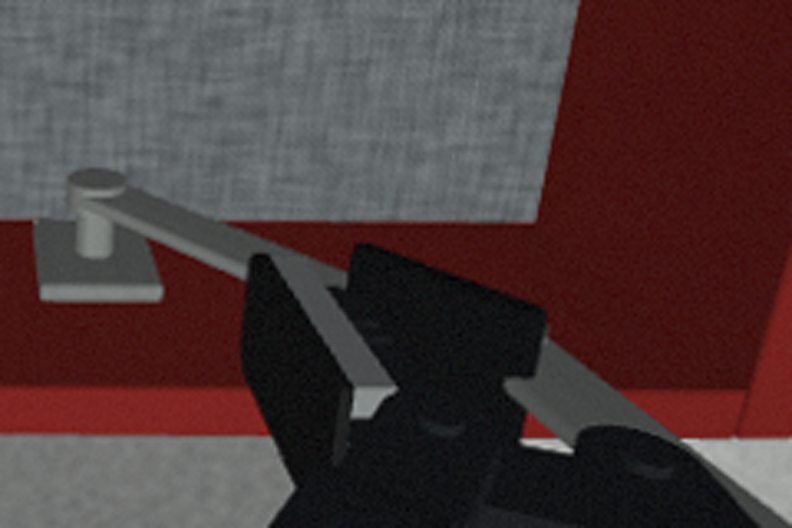

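The force direction (−20, +12) N matches the folded plate's normal, so the finger is pressing the stay itself. The knee is past straight at about 0.5 rad, while the lid has come down only about 0.05 rad. Next I'll back off and go up and over to the lid's outer face.

>>> servo_tool:
  commands: [0,-0.8,0,0,0,0,-1.6,-0.3,0,0,0,-2.2,-1.2,0,0,0,-2.6,-2.6,0,0.3,0,-2.8,-4,0,0.6,0,-2.8,-5.5,0,1,0,-2.8,-7,0,1,0,-2.8,-8.5,0,1,0,-2.8,-10,0,1,0,-2.8,-11.4,0,1]

```text
clock: 18.93
eef_pos: [453.9, -140.8, 388.6]
tool_rot: [3.138, 0.0, 1.476]
force: [0.8, -0.2, -0.1]
width: 0.9
```

>>> servo_tool:
  commands: [1,0,-0.6,0,1,2.2,0,-0.6,0,1,3.4,0.2,-0.6,0,1,4.6,0.2,-0.6,0,1,4.6,0.2,-0.6,0,1]

```text
clock: 19.35
eef_pos: [470.1, -19.8, 401.9]
tool_rot: [3.138, -0.004, 1.485]
force: [-0.1, 0.4, 0.9]
width: -0.2
```

```bash
python3 lk.py 19; python3 -c "
from h import *
crop(ctrl.get_image('side'),'s19.png',250,70,170,200,3)
crop(ctrl.get_image('top'),'t19.png',250,110,160,120,4)
print(tool()[2]['qpos'])"
```

```text
[469.9 -23.2 401.5] [ 3.13912987e+00 -1.58362447e-03  1.48236380e+00] [ 0.  -0.2 -0.2] -0.3482787107854443 19.4
[ 0.56398302  0.25482364 -0.72679048  1.71377816  0.17883526  1.2401569
 -0.301498  ]
```

View pics/l19.png

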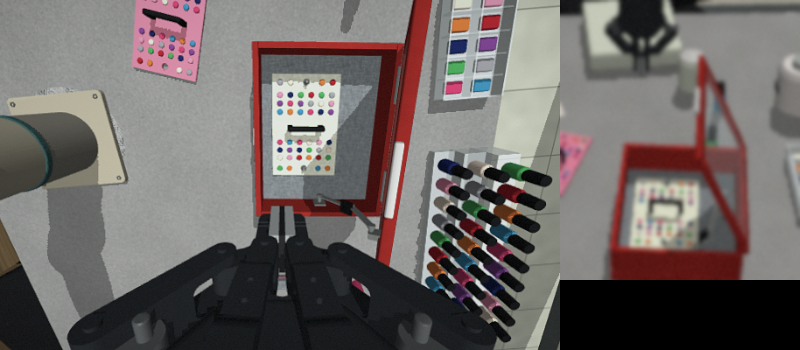

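View pics/s19.png

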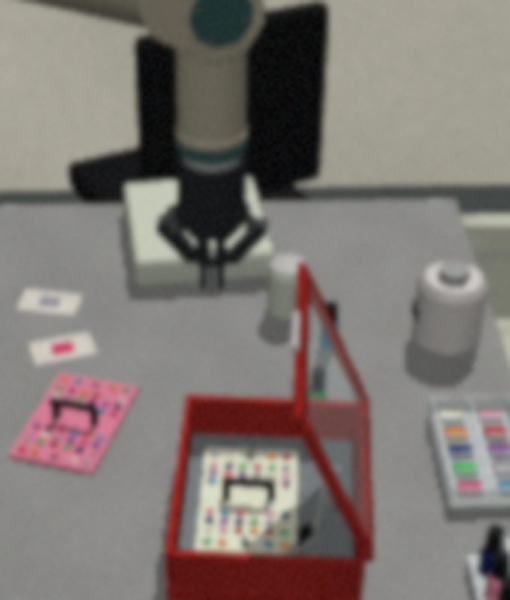

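The stay is clearly bent and the board is in place. I'll measure the lid edge from the lip corners in the top and wrist views.

Run:
```python
from h import *
import pickle
d=pickle.load(open('w19.pkl','rb'));t=ctrl.get_image('top');pickle.dump(t,open('t19.pkl','wb'))
def lip(d,box):
    x0,y0,x1,y1=box;g=cv2.cvtColor(d['img'],cv2.COLOR_BGR2HSV)[y0:y1,x0:x1]
    m=((g[:,:,1]<50)&(g[:,:,2]>(190 if d is not t else 150))).astype(np.uint8)
    c=max(cv2.findContours(m,cv2.RETR_EXTERNAL,2)[0],key=cv2.contourArea);r=cv2.minAreaRect(c);return r,cv2.boxPoints(r)+[x0,y0]
a=lip(d,(430,150,480,260));b=lip(t,(280,135,380,170));print(a,b)
c=tri([(d,np.mean(a[1],0)),(t,np.mean(b[1],0))]);print(c)
for th in (0,.05,.1,.15):
    A=np.radians(20)+th;L=np.array([-np.sin(A),0,np.cos(A)]);N=np.array([np.cos(A),0,np.sin(A)])
    cc,ss=.9956,-.0941;H=np.array([666.7,-34.2,110]);Rc=np.array([[cc,-ss,0],[ss,cc,0],[0,0,1]])
    P=H+Rc@(L*250+N*6);print(th,P.round(1),proj(d,P).round(1),proj(t,P).round(1))
crop(d,'c19.png',400,0,140,280,2.1)
```

```text
Traceback (most recent call last):
ValueError: max() iterable argument is empty
```

Run:
```python
from h import *
import pickle
d=pickle.load(open('w19.pkl','rb'));t=pickle.load(open('t19.pkl','rb'))
for th in (0,.05,.1,.15):
    A=np.radians(20)+th;L=np.array([-np.sin(A),0,np.cos(A)]);N=np.array([np.cos(A),0,np.sin(A)])
    cc,ss=.9956,-.0941;H=np.array([666.7,-34.2,110]);Rc=np.array([[cc,-ss,0],[ss,cc,0],[0,0,1]])
    P=H+Rc@(L*250+N*6);print(th,P.round(1),proj(d,P).round(1),proj(t,P).round(1))
a=cv2.resize(d['img'][100:280,400:520],None,fx=3,fy=3);b=cv2.resize(t['img'][120:240,280:400],(540,540));cv2.imwrite('pics/c19.png',np.hstack([a[:540],b])[:,:800])
```

```text
0 [587.2 -26.7 347. ] [[476.4 209.8]] [[323.9 149.4]]
0.05 [575.5 -25.6 342.7] [[458.3 207.8]] [[323.6 154.1]]
0.1 [564.  -24.5 337.8] [[440.8 205.6]] [[323.3 158.7]]
0.15 [552.8 -23.4 332.4] [[424.1 203.3]] [[323.  163.2]]
```

View pics/c19.png

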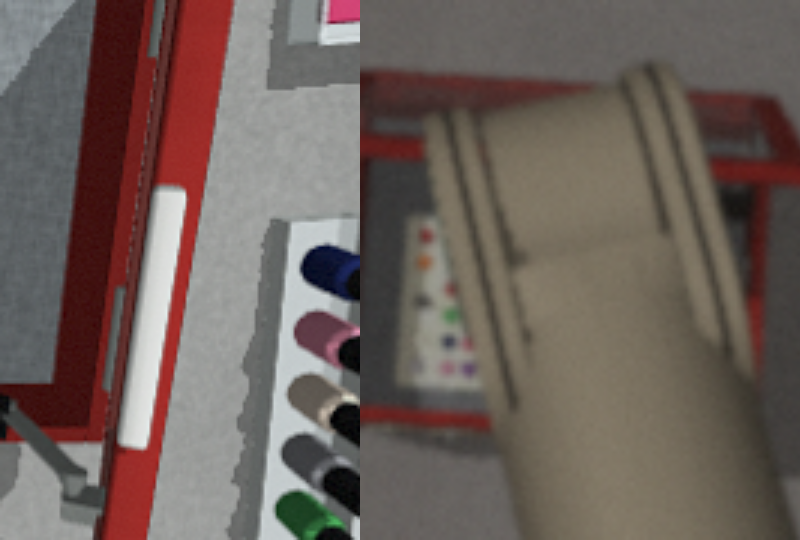

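The lid is at about 0.07 rad, with the lip centre near (570,−25,340). I'll go over the edge and down behind it.

>>> servo_tool:
  commands: [0.05,1,0,0,1,0.1,2.2,0,0,1,0.2,3.4,0,0,1,0.3,4.6,0,0,1,0.3,5.6,0,0,1,0.3,5.6,0,0,1,0.3,5.6,0,0,1]

```text
clock: 20.18
eef_pos: [609.7, -34.2, 399.2]
tool_rot: [-3.14, -0.0, 1.473]
force: [-0.2, 1.0, -0.5]
width: -0.1
```

```bash
python3 lk.py 20; python3 -c "
from h import *
crop(ctrl.get_image('side'),'s20.png',250,70,170,200,3)
print(tool()[2]['qpos'])"
```

```text
[608.9 -33.8 399.9] [-3.13979782e+00 -5.57390435e-05  1.47401770e+00] [-0.3  0.   0.4] -0.09376870134394026 20.2333
[ 0.40831692  0.50377434 -0.68177879  1.36051147  0.31496502  1.38659171
 -0.36536346]
```

View pics/l20.png

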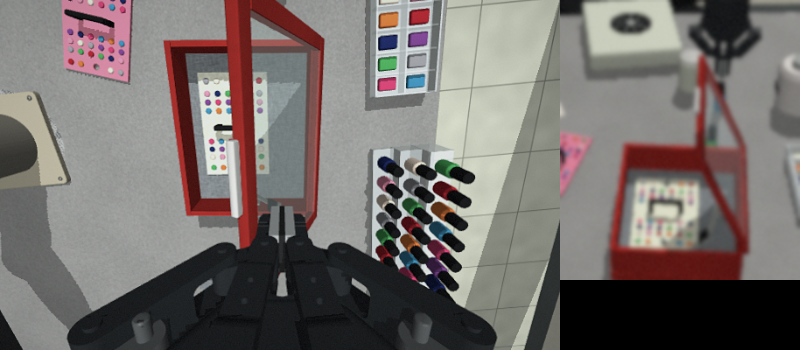

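View pics/s20.png

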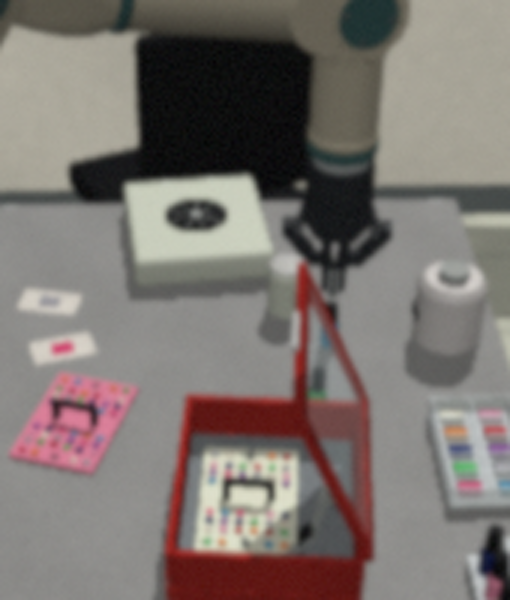

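The fingertips are at (283,215), behind the lid's top edge at x≈245. Lower to z≈318.

>>> servo_tool:
  commands: [0,0,0.8,0,1,0,0,1.6,0,1,0,0,2.4,0,1,0,0,3.2,0,1,0,0,3.2,0,1,0,0,3.2,0,1]

```text
clock: 20.83
eef_pos: [608.3, -33.4, 320.9]
tool_rot: [-3.141, 0.001, 1.475]
force: [0.0, -0.2, 1.2]
width: -0.2
```

```bash
python3 lk.py 21
python3 - <<'E'
from h import *
e,R,s=tool()
cc,ss=.9956,-.0941;H=np.array([666.7,-34.2,110]);Rc=np.array([[cc,-ss,0],[ss,cc,0],[0,0,1]])
r=Rc.T@(e-H);print('hinge rel',r)
for A in range(24,94,4):
    a=np.radians(A);L=np.array([-np.sin(a),0,np.cos(a)]);N=np.array([np.cos(a),0,np.sin(a)])
    p=L*225+N*12+np.array([14.5,0,0]);p[1]=r[1];w=H+Rc@p;print(A,rows(w).round(2),w.round(0))
E
```

```text
[609.2 -33.  321.9] [3.14031489e+00 1.60585161e-04 1.47508126e+00] [ 0.5 -0.8 -0.1] -0.15289204001766718 20.8833
hinge rel [-56.83937762  -3.96194932 212.44064071]
24 [-0.   -0.37  0.08] [601. -32. 320.]
28 [-0.   -0.95  0.32] [586. -31. 314.]
32 [-0.   -1.51  0.61] [572. -29. 307.]
36 [-0.   -2.05  0.93] [559. -28. 299.]
40 [-0.   -2.57  1.29] [546. -27. 290.]
44 [-0.   -3.06  1.68] [534. -26. 280.]
48 [-0.01 -3.52  2.11] [522. -25. 269.]
52 [-0.01 -3.95  2.57] [512. -24. 258.]
56 [-0.01 -4.35  3.06] [502. -23. 246.]
60 [-0.01 -4.71  3.57] [493. -22. 233.]
64 [-0.01 -5.04  4.11] [485. -21. 219.]
68 [-0.01 -5.32  4.67] [478. -20. 205.]
72 [-0.01 -5.57  5.25] [471. -20. 191.]
76 [-0.01 -5.78  5.84] [466. -19. 176.]
80 [-0.01 -5.94  6.45] [462. -19. 161.]
84 [-0.01 -6.07  7.06] [459. -19. 145.]
88 [-0.01 -6.14  7.69] [457. -18. 130.]
92 [-0.01 -6.18  8.32] [456. -18. 114.]
```

View pics/l21.png

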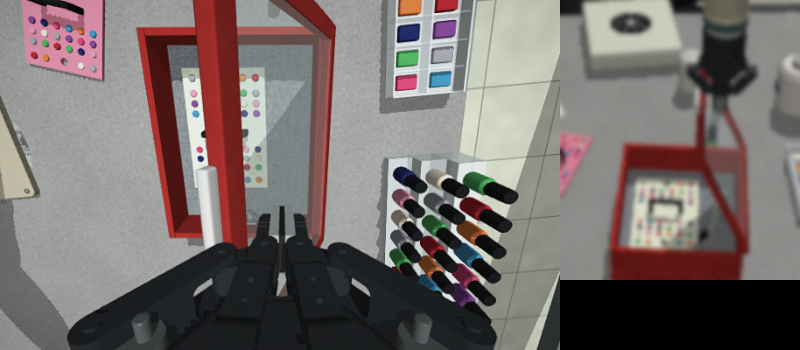

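Behind the lid. I'll pull it along the arc at about 2° per row (≈0.4 rad/s).

>>> servo_tool:
  commands: [0,-0.25,0.05,0,1,0,-0.5,0.13,0,1,0,-0.75,0.23,0,1,0,-0.95,0.32,0,1,0,-1.23,0.46,0,1,0,-1.51,0.61,0,1,0,-1.78,0.77,0,1,0,-2.05,0.93,0,1]

```text
clock: 21.6
eef_pos: [559.4, -27.7, 299.2]
tool_rot: [3.136, -0.0, 1.475]
force: [2.0, -0.6, 4.5]
width: 0.2
```

```bash
python3 lk.py 22
```

```text
[557.5 -27.6 298.2] [3.13904615e+00 2.25275910e-04 1.47590005e+00] [0.9 0.7 0.9] -0.050162542556110606 21.65
```

View pics/l22.png

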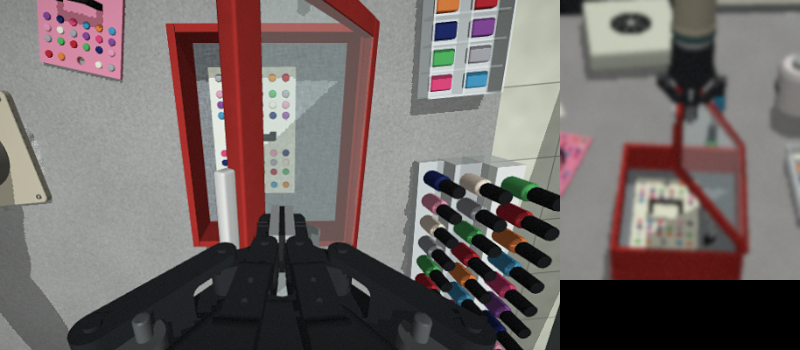

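The lid is following with only 4 to 5 N. Continue.

>>> servo_tool:
  commands: [0,-0.26,0.18,0,1,0,-0.52,0.36,0,1,0,-0.77,0.55,0,1,0,-1.01,0.75,0,1,0,-1.24,0.96,0,1,0,-1.47,1.18,0,1,0,-1.69,1.41,0,1,0,-1.9,1.64,0,1,0,-2.1,1.88,0,1,0,-2.3,2.13,0,1]

```text
clock: 22.53
eef_pos: [500.2, -22.4, 243.4]
tool_rot: [-3.141, 0.0, 1.475]
force: [-0.5, -0.0, 4.5]
width: -0.2
```

```bash
python3 lk.py 23
```

```text
[498.8 -22.5 242.2] [-3.13845113e+00  3.33859288e-04  1.47580954e+00] [ 0.6  0.9 -0.1] 0.09363516760778183 22.5833
```

View pics/l23.png

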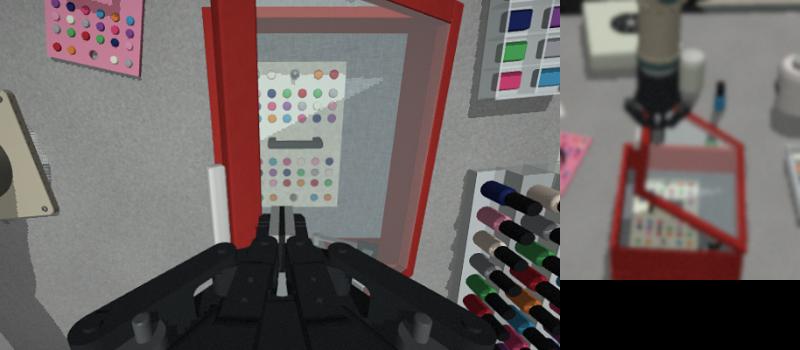

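>>> servo_tool:
  commands: [0,-0.18,0.25,0,1,0,-0.36,0.51,0,1,0,-0.53,0.78,0,1,0,-0.69,1.05,0,1,0,-0.83,1.33,0,1,0,-0.97,1.61,0,1,0,-1.1,1.9,0,1,0,-1.22,2.19,0,1,0,-1.33,2.48,0,1,0,-1.43,2.78,0,1]

```text
clock: 23.47
eef_pos: [465.1, -19.2, 173.9]
tool_rot: [-3.141, 0.0, 1.475]
force: [1.5, -1.3, 1.8]
width: 0.5
```

```bash
python3 lk.py 24
```

```text
[463.8 -19.1 172.7] [-3.13873857e+00  1.17426015e-04  1.47547357e+00] [ 1.  -0.7 -0.3] 0.03546415673976699 23.5167
```

View pics/l24.png

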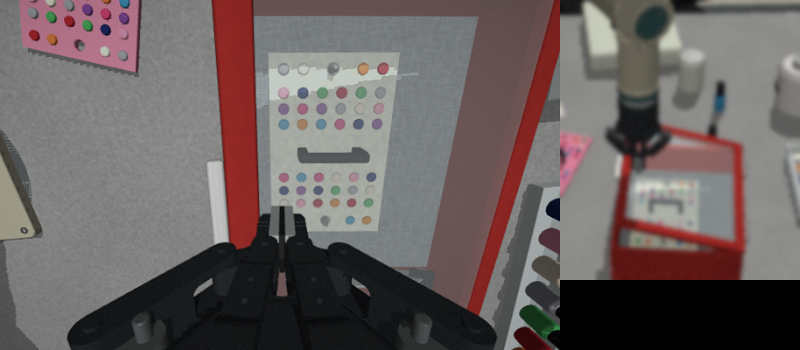

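>>> servo_tool:
  commands: [0,-0.08,0.3,0,1,0,-0.16,0.61,0,1,0,-0.23,0.92,0,1,0,-0.29,1.22,0,1,0,-0.33,1.53,0,1,0,-0.36,1.75,0,1,0,-0.37,1.9,0,1,0,-0.38,2.05,0,1,0,-0.38,2.15,0,1,0,-0.38,2.15,0,1]

```text
clock: 24.4
eef_pos: [455.8, -18.0, 121.1]
tool_rot: [-3.141, 0.0, 1.476]
force: [-0.6, 1.0, 3.9]
width: 0.0
```

```bash
python3 lk.py 25
```

```text
[455.8 -18.  121. ] [-3.14146567e+00  2.80926690e-04  1.47566578e+00] [-0.9  0.9  4.4] 0.029303202666540632 24.45
```

View pics/l25.png

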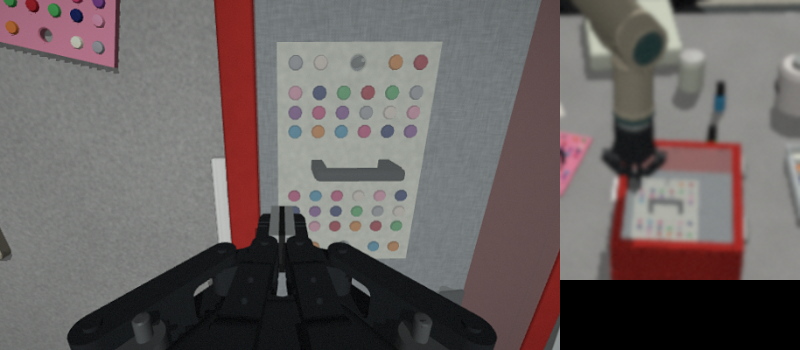

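TCP is at 121 mm, which is level with the shut lid. I'll press 4 mm more to confirm it is on the rim.

>>> servo_tool:
  commands: [0,0,0.08,0,1,0,0,0.16,0,1,0,0,0.2,0,1,0,0,0.2,0,1]

```text
clock: 24.83
eef_pos: [456.0, -18.0, 120.5]
tool_rot: [3.139, 0.004, 1.476]
force: [-13.9, 0.4, 62.5]
width: 0.1
```

Hard stop on the rim, so the lid is shut. Lift clear.

>>> servo_tool:
  commands: [0,0,-0.2,0,1,0,0,-0.8,0,1,0,0,-2,0,1,0,0,-3.5,0,1,0,-0.5,-5,0,1,0,-1,-6,0,1,0,-1.5,-6.5,0,1,0,-1.5,-6.5,0,1]

```text
clock: 25.5
eef_pos: [417.6, -14.7, 280.5]
tool_rot: [3.139, 0.002, 1.475]
force: [-0.8, -0.9, -0.7]
width: 0.3
```

Run:
```python
from h import *
import pickle
d=ctrl.get_image('wrist');s=ctrl.get_image('side');t=ctrl.get_image('top');pickle.dump((d,s,t),open('fin.pkl','wb'))
print(tool()[0],tool()[2]['force'],tool()[2]['clock'])
cv2.imwrite('pics/wf.png',d['img']);crop(s,'sf.png',200,110,250,260,2.3);crop(t,'tf.png',150,70,340,180,2.3)
cc,ss=.9956,-.0941;H=np.array([666.7,-34.2,110]);Rc=np.array([[cc,-ss,0],[ss,cc,0],[0,0,1]])
for th in(0,2,4):
    a=np.radians(th);L=np.array([-np.cos(a),0,np.sin(a)]);N=np.array([np.sin(a),0,np.cos(a)])
    P=[H+Rc@(L*245+N*12+[0,y,0]) for y in(155,-155)];print(th,proj(d,P).round(1).tolist(),proj(s,P).round(1).tolist())
```

```text
[418.50540231 -15.195056   277.73144651] [-0.51085937 -0.30534253 -0.10619198] 25.65
0 [[326.0, 15.4], [325.1, 295.2]] [[311.4, 198.7], [304.2, 252.0]]
2 [[326.7, 12.5], [325.7, 299.5]] [[311.5, 197.1], [304.3, 250.4]]
4 [[327.9, 9.3], [326.5, 304.1]] [[311.7, 195.5], [304.5, 248.7]]
```

View pics/wf.png

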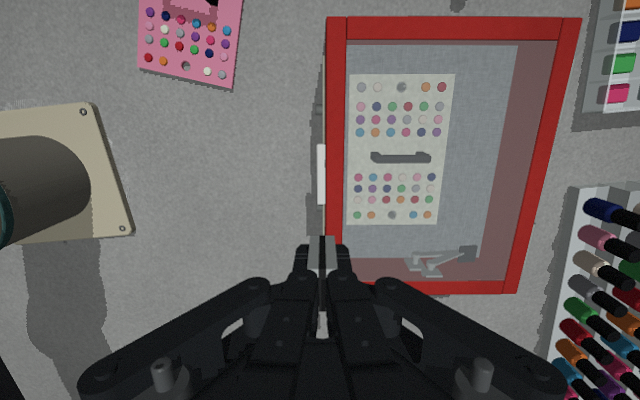

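View pics/sf.png

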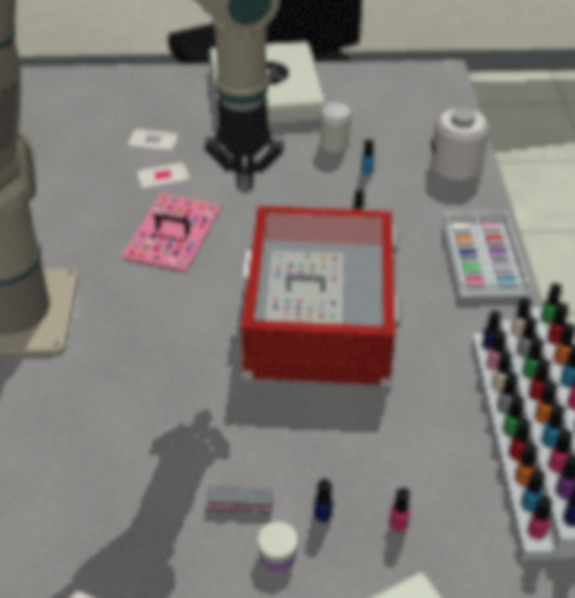

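View pics/tf.png

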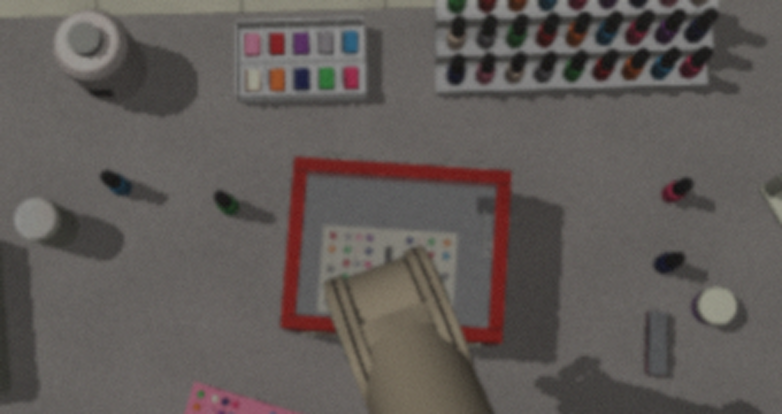

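The lid corners, seen near (327,16) and at about row 293, match the shut position to within 2°. The board is home under the pane, all bystanders stand where they were, and the robot is clear. Handing in.

```bash
python3 -c "
from cell import ctrl
print(ctrl.finish_job())"
```

```text
the job is handed in; nothing more can be done
None
```

I put the white board over both pins and let it go, broke the stay's knee with the forward finger, drew the lid down along its arc at about 0.4 rad/s until it met the rim, and handed in at 25.7 s.

**Last checks:**
- **Lid:** the wrist view puts its corners where the shut lid should be, within about 2°. Pressing further met the rim, with the tool at 120.5 mm.
- **Board:** both pins showed through the holes when I released it. It still lay in place under the pane at the end.
- **Bystanders:** the bottles, jar, buffer and dispenser looked upright and unmoved. The pink board was not touched.
- **Robot:** it was clear of everything at hand-in.

**What was less clean or less certain:**
- **Knee press:** the first press peaked at about 35 N, probably because the lid came down against the wrist. I backed off at once. The knee angle (about 0.5 rad) and the lid angle then (about 0.07 rad) are estimates from images.
- **Contact with the stay:** I judged it from the force direction and the fold seen in the pictures. Nothing measured it directly.
- **Closing press:** the final check against the rim peaked at about 62 N through the fingertips, more than it needed.
- **Handle height:** triangulating the bar from two views came out at 14 to 36 mm instead of about 39 mm. I used the stated height, and the grasp was good.

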